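# Open the label printer's double-latched cover

### The arm

A 6-joint arm with a two-finger parallel gripper is mounted at the origin on the work surface. World frame = base frame: x ahead of the robot, y to its left, z up, the work surface at z = 0. Lengths are in mm, angles in rad, forces in N, time in s.
With the tool pointing down it reaches from about 400 to 925 mm from the base axis. Payload 12.5 kg.
Tool frame: the origin (TCP) lies on the centre line of the jaws, within the pads' length; the fingertips stand 14 mm ahead of it and the grasp point (between the pads) lies 5 mm behind it; z points along the fingers, y is the direction in which the jaws open and shut (so a half turn about z gives the same grasp; the last joint's range is limited). The gripper opens to 95 mm and grips with 3 to 60 N. Pads are 20 mm wide; open, the fingers measure 119 mm over their backs; the gripper's body (75 mm by 180 mm) begins 59 mm behind the grasp point.
Start: joints at [1.021, 0.491, 1.559, -0, 1.092, -0.106], TCP at [268.345, 564.479, 228.661] pointing down, gripper open.
Joint ranges: [-3.1, 3.1], [-0.84, 2.19], [0.05, 2.79], [-1.13, 4.28], [0.06, 2.93], [-2.69, 2.69]. Speed limits (rad/s): [2.22, 2.22, 2.79, 3.14, 3.14, 3.14].

### API

Orientations are given as [roll, pitch, yaw] about the fixed x, y, z axes, in that order (R = Rz(yaw) Ry(pitch) Rx(roll)).
In Python, from cell import * gives the robot as it stands.
- The arm moves only by the tool play_rows, never from a script. Its argument "moves" is a list of rows, each a list of 7 numbers: the shift along the tool's x, y, z in m, then the turn, a rotation vector about the tool's x, y, z in rad, then the opening in per cent of the stroke, from 0 (shut) to 100 (fully open). In form: [[tx, ty, tz, ax, ay, az, claw], ...]. A call has 1 to 8 rows; each row shifts and turns the pose as measured when the row begins, along the tool's axes as they then stand; what a row does not reach is not made up. A row lasts 1/10 s, in which the tool goes at most 50 mm and 8.59 degrees, less where a joint would pass 70% of its speed; a pose out of reach is approached as far as the arm can. A call is refused whole if a number of a shift passes 0.05 or a number of a turn 0.15, either way. A call with a gripper value outside its range is refused whole. The fingers move at their own pace and stop on an object; the grip force is fixed at half the most. Time passes only in rows, so rows that do not move let the fingers close. It gives the time, the measured TCP pose, the force and the opening at its end, in the units of the state.
- state(): the state, without advancing time (a new reading comes with each control period).
- read_camera(name): name is "side" or "top" or "wrist"; returns a dict with "img" (400x640x3 uint8, red, green, blue), "fx", "fy", "cx", "cy" (pixels), "R" (3x3) and "t" (3): a world point X has camera coordinates R X + t. Camera axes: x right, y down, z forward; pixel columns grow to the right and rows downward; lengths in mm; the calibration is good to about 2 mm. A picture is of the moment at which its call begins. There is no depth.
- job_done(): hands the job in, once; it reports no verdict.
The state is a dict: "t": time; "joints": joint angles; "qvel": joint speeds; "tau": joint torques, N m; "eef_pos": TCP position; "tcp_rot": TCP orientation; "ft_force": force on the tool from outside, world axes, zero at the start; "moment": the same for the moment, N m; "opening": opening from 0.0 (shut) to 1.0 (fully open).
Only numpy, scipy, OpenCV 4.12 (cv2) and the standard library are available. Lean on these libraries where they do the work, as an engineer would, in place of code of your own. Each camera call takes 0.05 s, during which the arm holds its last target.

### The job

Open the label printer's white cover for a roll change: draw the bolt on top of the cover, raise the cover a little, until there is room for fingers under its front lip, then reach in there, find the small hidden safety catch by feel and push it fully aside, and swing the cover up until it stands fully open by itself. Do not force anything: press only gently on the printer and its catch, and do not heave the cover against bolt or catch. Leave the other things on the desk where they are.

Things in the scene. Friction and masses are not known exactly. Their poses are not given: they have to be found in the camera images.
- printer: Grey tub of the label printer, fixed to the desk, 200 (x) x 280 (y) x 100 mm high. Origin: centre of its underside. x points from its front to its back (cover hinge), y to the left seen from the front, z up. A steel keeper for the bolt stands out 30 mm from its +y side at x = -82 to -48 mm, up to z = 134 mm. Pressing on the tub or its catch with over 25 N damages it.
- slot (a point): Middle of the dark slot in the tub's front wall (printer x -100, y 0, z 62.5 mm), 150 mm long along y. The safety catch sticks out of it to the front: a flat steel tab, 10 mm wide, z 55 to 70 mm, its tip at x = -130 mm, leaning 0.2 rad to -y. Where along the slot it sits differs each time and is not measured: its tip is at y = -45 to +31 mm. The lip hides it while the cover is shut.
- slot_end (a point): The slot's -y end (printer x -100, y -75, z 62.5 mm): never any catch here. The tab turns about an upright pin 34 mm behind its tip, one way only: pushed at the tip towards +y with some 4 N it swings 17 mm to a firm stop and stays there. The cover is free in the last 4 mm or so, so push to the stop; 10 N there is enough. Towards -y it does not give.
- handle (a point): Middle of the cover's black bar handle: a round bar 14 mm thick, 110 mm long along y, its axis 38 mm above the cover's top, 205 mm from the hinge line towards the lip. Space for fingers beside and under it. Axes: as the printer's when closed; they tip up with the cover.
- hinge (a point): Middle of the hinge line, at printer x = +100, z = 100 mm; the cover turns about the y axis here. The cover is a white plate 240 x 276 x 12 mm, its underside level with the hinge when closed.
- lip (a point): Middle of the lower edge of the cover's front lip (6 mm thick, 276 mm wide, hanging from the plate's front edge), 237 mm from the hinge and 50 mm below it when closed, 34 mm in front of the tub. Once raised, the tab is reached under it by fingers tilted about 45 degrees, pointing to the back and down. The cover can also be swung up by the lip from below.
- lid (a joint): Opening angle of the cover, rad: 0 closed, 1.2 fully open (end stop). The hinge is stiff: the cover stays where it is left and takes 5 to 10 N at the handle to raise. With the bolt drawn the catch still stops it at about 0.28 rad; from 0.24 rad there is room under the lip for fingers. Heaving it against bolt or catch with over 25 N damages them.
- bolt (a joint): How far the bolt is drawn, m: 0 shut in the keeper, 0.024 fully drawn (end stop); clear of the keeper from 0.015. It slides towards -y of the printer, takes about 5 N and stays where it is left.
- knob (a point): On the bolt's black knob, 24 mm above the cover's top; with cover and bolt shut at printer x -65, y +85, z 136 mm. The knob is 18 (x) x 14 (y) mm and its top is 38 mm above the cover's top. To its +y side 53 mm are free up to the keeper, above the flat bolt (12 mm above the cover). Axes as the cover's.
- mug: Bystander: white ceramic mug, 80 mm wide, 92 mm high; origin at its underside
- stapler: Bystander: black desk stapler, 130 x 34 x 48 mm; origin at its underside
- tape: Bystander: yellow roll of tape lying flat, 90 mm wide, 19 mm high; origin at its underside
- spare: Bystander: spare white paper label roll standing on end, 80 mm wide, 55 mm high; origin at its underside
- glue: Bystander: small white glue bottle with blue cap, 36 mm wide, 95 mm high; origin at its underside
- punch: Bystander: black hole punch 100 x 75 x 47 mm; origin at its underside

How it is judged (in metres and radians):
On the way, in this order (a step that is already met when the one before it is completed fails the run):
1. the bolt is drawn (value of joint bolt above 0.016 m), for 0.2 s.
2. the cover is raised a little, still held by the catch (value of joint lid between 0.19 and 0.36 rad), for 0.3 s.
3. the cover is past the catch (value of joint lid above 0.5 rad).
At the end, for the whole second after the job is handed in: The cover stands still, open at more than 1.05 rad (of 1.2), by itself, with the bolt still drawn more than 12 mm (value of joint lid above 1.05 rad and velocity of joint lid between -0.05 and 0.05 rad/s and value of joint bolt above 0.012 m); the robot touches nothing.
It fails at once if the robot presses on the tub or its catch with more than 25 N (contact force between any of the fingers, the arm and printer above 25 N).
It fails at once if the cover is heaved against bolt keeper or catch with more than 25 N (contact force between lid and printer above 25 N).
It fails at once if another thing on the desk is moved by more than 25 mm (distance of any of mug, stapler, tape, spare, glue, punch from where it was at the start of the episode above 0.025 m).
It also fails if it takes over 72 s, if anything falls off the work surface, if the arm or the gripper's body presses on something with over 40 N, if the wrist force passes 120 N, or if a joint passes its speed limit or range.

## Working session

There is one attempt and no reset: what is moved stays moved. The work goes in short steps, Python scripts to look and compute and a tool call to move; the robot and the scene stay as the last step left them, time stands still between calls to the robot, and variables do not carry over. Pictures are saved under pics/ and viewed, and the job is handed in when it is done.

Besides the shell and the picture viewer there is one more tool, called after "Emit:" as name(argument=value, ...), one argument or row to a line, values as JSON. play_rows: Moves the arm, as the interface text tells. Its arguments: {"type":"object","properties":{"moves":{"type":"array"}},"required":["moves"]}

```bash
ls; mkdir -p pics
python3 - <<'E'
from cell import *
import cv2
print(state())
for n in ["side","top","wrist"]:
    c=read_camera(n); cv2.imwrite(f"pics/{n}0.png",c["img"][:,:,::-1])
    print(n,c["fx"],c["fy"],c["cx"],c["cy"],c["R"],c["t"])
E
```

```text
pics
{'t': 0.0, 'joints': array([ 1.02139630e+00,  4.91566051e-01,  1.55946226e+00, -1.95227279e-05,
        1.09168959e+00, -1.05597251e-01]), 'qvel': array([-0.00011303, -0.00208441, -0.00049705,  0.00277813,  0.00084482,
        0.00161218]), 'tau': array([-1.69808496e-03, -6.12648439e+01, -2.58181411e+01,  6.92755217e-02,
        4.81972564e-02, -1.12798064e-04]), 'eef_pos': array([268.22059387, 564.26270338, 228.05329268]), 'tcp_rot': array([-3.14047184e+00, -1.01385076e-04,  2.69779883e+00]), 'ft_force': array([ 0.27051084, -0.40826605, -0.63174014]), 'moment': array([-0.05913121,  0.05167793,  0.06790684]), 'opening': 0.9977257061869649}
side 387.12168137027874 387.12168137027874 321.4036788639187 197.5922382757194 [[ 0.93810916 -0.34632032  0.00366604]
 [-0.19824382 -0.54562033 -0.81424679]
 [ 0.28399048  0.7631256  -0.5805073 ]] [-504.73340275  211.44687422  756.88414076]
top 368.18646775759834 368.18646775759834 313.73327845968726 194.8161570766391 [[-0.11011492 -0.99391579 -0.00246984]
 [-0.97242992  0.10824779 -0.20654894]
 [ 0.20555961 -0.02034238 -0.97843315]] [ 83.19958576 575.01025746 727.86611443]
wrist 340.7838847448815 340.7838847448815 318.6363726454074 197.6801836079286 [[ 4.28703048e-01  9.03445040e-01 -8.70090012e-04]
 [ 8.64371220e-01 -4.09881174e-01  2.91307084e-01]
 [ 2.62823306e-01 -1.25636315e-01 -9.56629200e-01]] [-622.83269213  -34.39866381  392.29042205]
```

View pics/side0.png

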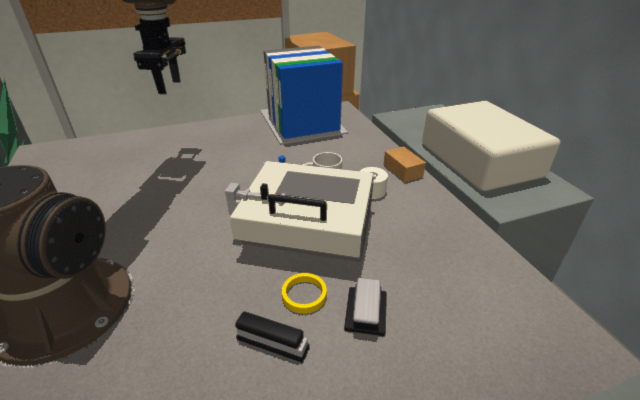

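View pics/top0.png

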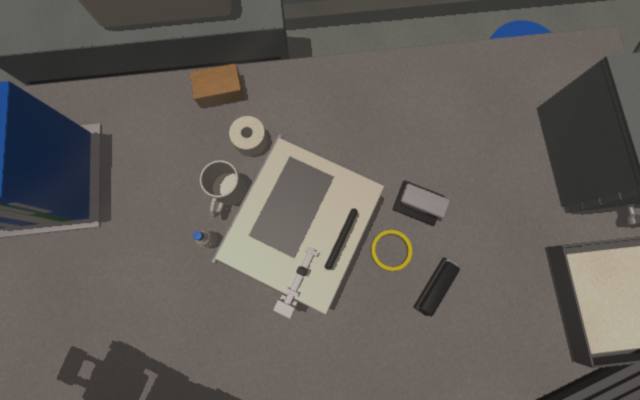

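View pics/wrist0.png

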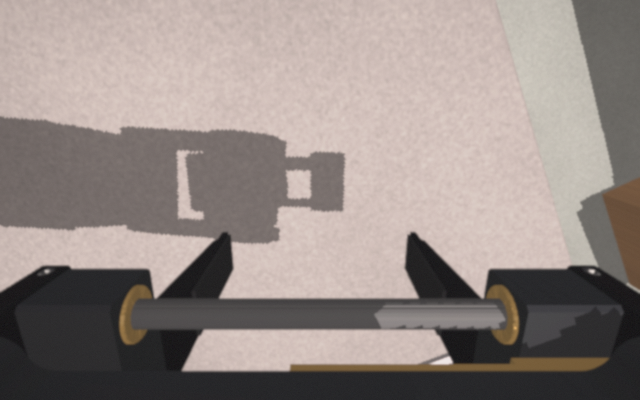

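Run:
```python
import cv2
a=cv2.imread("pics/top0.png")[120:330,190:400]; cv2.imwrite("pics/t1.png",cv2.resize(a,None,fx=2.85,fy=2.85,interpolation=cv2.INTER_CUBIC))
a=cv2.imread("pics/side0.png")[140:270,210:400]; cv2.imwrite("pics/s1.png",cv2.resize(a,None,fx=4,fy=4,interpolation=cv2.INTER_CUBIC))
```

```text
(no output)
```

View pics/t1.png

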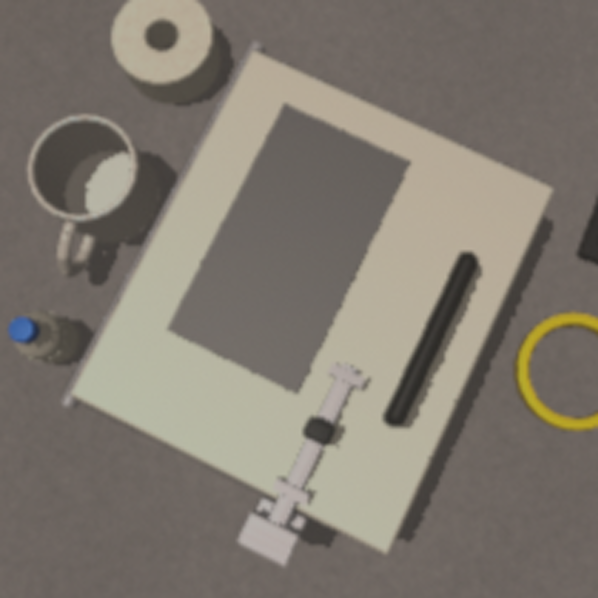

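View pics/s1.png

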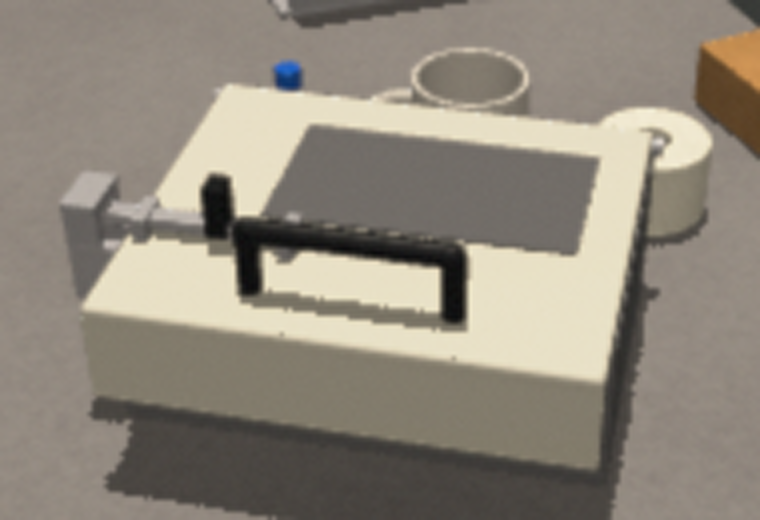

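```bash
cat > h.py <<'E'
import numpy as np
from scipy.optimize import least_squares
from scipy.spatial.transform import Rotation as Ro
E
cat > fit.py <<'E'
from cell import *
from h import *
cam={n:read_camera(n) for n in("top","side")}
P=[("top",(553,188),(-140,-138,112)),("top",(388,552),(-140,138,112)),("top",(256,55),(100,-138,112)),("top",(75,398),(100,138,112)),("top",(392,420),(-105,55,157)),("top",(470,256),(-105,-55,157)),("top",(320,428),(-65,85,150)),
("side",(82,310),(-140,138,112)),("side",(604,382),(-140,-138,112)),("side",(650,135),(100,-138,112)),("side",(222,88),(100,138,112)),("side",(95,398),(-140,138,50)),("side",(600,468),(-140,-138,50)),("side",(215,180),(-65,85,150))]
def px(n,p):
    return np.array(p)/2.85+[190,120] if n=="top" else np.array(p)/4+[210,140]
def proj(c,X):
    x=c["R"]@X+c["t"]; return np.array([c["fx"]*x[0]/x[2]+c["cx"],c["fy"]*x[1]/x[2]+c["cy"]])
def W(v,X):
    return Ro.from_euler('z',v[2]).apply(X)+[v[0],v[1],0]
def f(v): return np.concatenate([proj(cam[n],W(v,X))-px(n,p) for n,p,X in P])
for y0 in (1,2,3,-2,-1):
  r=least_squares(f,[600,50,y0]); print(r.x,r.cost)
  if r.cost<100: b=r
print(f(b.x).reshape(-1,2).round(1))
for k,X in dict(knob=(-65,85,136),handle=(-105,0,150),lip=(-137,0,50),slot=(-100,0,62.5),tip=(-130,0,62.5)).items(): print(k,W(b.x,X))
E
python3 fit.py
```

```text
[530.86871629  67.29569337   1.01569938] 22.722643563660267
[530.86871606  67.29569358   1.01569939] 22.72264356366159
[530.868716    67.29569366   1.01569939] 22.722643563662444
[530.86871683  67.2956928    1.01569937] 22.722643563665414
[530.86871671  67.29569297   1.01569937] 22.722643563663365
[[ 1.1 -1.2]
 [ 0.8  0.9]
 [-1.6 -3.1]
 [-2.2 -1.1]
 [ 2.1 -2.3]
 [-0.2  0.7]
 [ 0.2  0.5]
 [-1.9  0. ]
 [-0.1 -0.1]
 [-0.  -1.4]
 [-0.4 -1.3]
 [-1.3  0.4]
 [-1.   1.3]
 [-0.7  0.6]]
knob [424.37485177  56.85266999 136.        ]
handle [475.53101818 -21.93848838 150.        ]
lip [458.66619577 -49.13366746  50.        ]
slot [478.16614668 -17.68924165  62.5       ]
tip [462.35537567 -43.18472204  62.5       ]
```

```bash
cat > h.py <<'E'
import numpy as np
from scipy.spatial.transform import Rotation as Ro
V=[530.87,67.30,1.0157]
A=Ro.from_euler('z',V[2])
def W(X): return A.apply(X)+[V[0],V[1],0]
def toP(X): return A.inv().apply(np.array(X)-[V[0],V[1],0])
def tool(zdir,ydir):
    z=np.array(zdir,float);z/=np.linalg.norm(z);y=np.array(ydir,float);y-=z*(y@z);y/=np.linalg.norm(y)
    return A*Ro.from_matrix(np.c_[np.cross(y,z),y,z])
def pose(s): return np.array(s["eef_pos"]),Ro.from_euler('xyz',s["tcp_rot"])
def show(s):
    p,R=pose(s); print("t%.2f"%s["t"],"P",toP(p).round(1),"F(P)",A.inv().apply(s["ft_force"]).round(1),"open%.2f"%s["opening"],"z(P)",A.inv().apply(R.as_matrix()[:,2]).round(2),"y(P)",A.inv().apply(R.as_matrix()[:,1]).round(2),"q",np.round(s["joints"],2))
def plan(s,Xp,Rt,n):
    p,R=pose(s); T=W(Xp); dr=(R.inv()*Rt).as_rotvec()/n; dp=(T-p)/n
    for i in range(n):
        print((R.inv().apply(dp)/1000).round(4).tolist(), dr.round(3).tolist()); R=R*Ro.from_rotvec(dr)
E
python3 - <<'E'
from cell import *
from h import *
s=state();show(s)
plan(s,(-65,119,220),tool((0,0,-1),(1,0,0)),11)
E
```

```text
t0.25 P [284.1 485.1 228.4] F(P) [-0.2 -0.2 -0.1] open1.00 z(P) [-0. -0. -1.] y(P) [ 0.99  0.11 -0.  ] q [ 1.02  0.49  1.56 -0.    1.09 -0.11]
[-0.0296, -0.0352, 0.0008] [-0.0, 0.0, 0.01]
[-0.0299, -0.0349, 0.0008] [-0.0, 0.0, 0.01]
[-0.0303, -0.0346, 0.0008] [-0.0, 0.0, 0.01]
[-0.0306, -0.0343, 0.0008] [-0.0, 0.0, 0.01]
[-0.031, -0.034, 0.0008] [-0.0, 0.0, 0.01]
[-0.0313, -0.0337, 0.0008] [-0.0, 0.0, 0.01]
[-0.0316, -0.0334, 0.0008] [-0.0, 0.0, 0.01]
[-0.032, -0.0331, 0.0008] [-0.0, 0.0, 0.01]
[-0.0323, -0.0327, 0.0008] [-0.0, 0.0, 0.01]
[-0.0326, -0.0324, 0.0008] [-0.0, 0.0, 0.01]
[-0.033, -0.0321, 0.0008] [-0.0, 0.0, 0.01]
```

Emit:
play_rows(
  moves=[
    [-0.03, -0.035, 0, 0, 0, 0.01, 0],
    [-0.03, -0.035, 0, 0, 0, 0.01, 0],
    [-0.03, -0.035, 0, 0, 0, 0.01, 0],
    [-0.03, -0.034, 0, 0, 0, 0.01, 0],
    [-0.031, -0.034, 0, 0, 0, 0.01, 0],
    [-0.031, -0.034, 0, 0, 0, 0.01, 0],
    [-0.032, -0.033, 0, 0, 0, 0.01, 0],
    [-0.032, -0.033, 0, 0, 0, 0.01, 0],
  ],
)

```text
t: 1.05
eef_pos: [361.4, 200.5, 227.0]
tcp_rot: [3.141, 0.001, 2.623]
ft_force: [0.4, -0.3, -0.1]
opening: 0.386
```

Run:
```python
from cell import *
from h import *
s=state();show(s)
plan(s,(-65,119,200),tool((0,0,-1),(1,0,0)),5)
```

```text
t1.05 P [ 23.9 214.2 227. ] F(P) [-0.1 -0.5 -0.1] open0.39 z(P) [ 0. -0. -1.] y(P) [1.   0.04 0.  ] q [ 0.35  0.19  2.05  0.    0.9  -0.71]
[-0.0184, -0.0185, 0.0054] [0.0, 0.0, 0.007]
[-0.0185, -0.0183, 0.0054] [0.0, 0.0, 0.007]
[-0.0186, -0.0182, 0.0054] [0.0, 0.0, 0.007]
[-0.0188, -0.0181, 0.0054] [0.0, 0.0, 0.007]
[-0.0189, -0.0179, 0.0054] [0.0, 0.0, 0.007]
```

Emit:
play_rows(
  moves=[
    [-0.0184, -0.0184, 0, 0, 0, 0.008, 0],
    [-0.0185, -0.0184, 0, 0, 0, 0.008, 0],
    [-0.0187, -0.0182, 0.005, 0, 0, 0.008, 0],
    [-0.0188, -0.0181, 0.01, 0, 0, 0.008, 0],
    [-0.0189, -0.018, 0.012, 0, 0, 0.008, 0],
    [0, 0, 0, 0, 0, 0, 0],
  ],
)

```text
t: 1.65
eef_pos: [396.8, 64.9, 200.4]
tcp_rot: [3.139, 0.004, 2.575]
ft_force: [0.3, 0.5, 0.6]
opening: 0.004
```

Run:
```python
from cell import *
from h import *
import cv2
s=state();show(s)
plan(s,(-65,119,146),tool((0,0,-1),(1,0,0)),2)
for n,sl in (("top",np.s_[230:330,250:380]),("side",np.s_[100:260,190:350])):
    cv2.imwrite(f"pics/{n}2.png",cv2.resize(read_camera(n)["img"][sl][:,:,::-1],None,fx=3.5,fy=3.5,interpolation=cv2.INTER_CUBIC))
```

```text
t1.65 P [-72.7 112.6 200.4] F(P) [0.5 0.  0.6] open0.00 z(P) [ 0. -0. -1.] y(P) [ 1.   -0.01  0.  ] q [-0.    0.21  2.11  0.    0.82 -1.01]
[0.0033, 0.0037, 0.0272] [0.001, 0.002, -0.006]
[0.0033, 0.0038, 0.0272] [0.001, 0.002, -0.006]
```

View pics/side2.png

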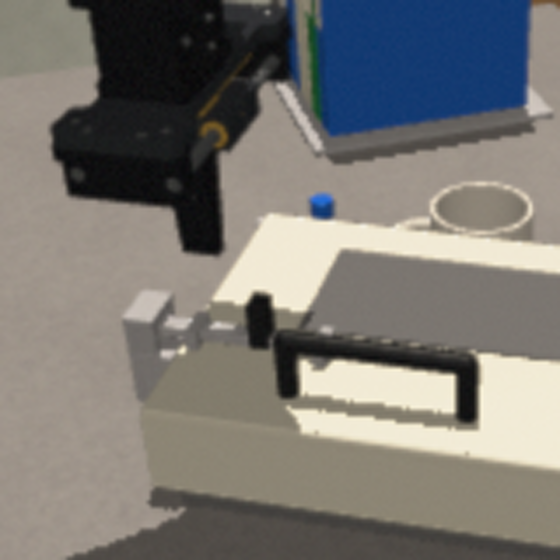

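View pics/top2.png

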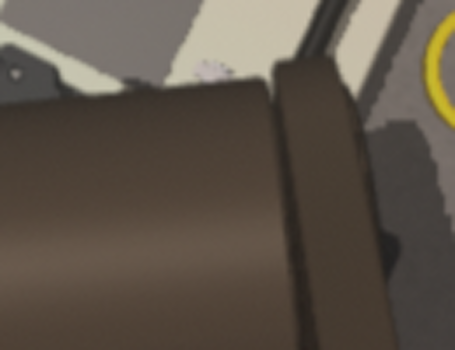

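Emit:
play_rows(
  moves=[
    [0.0033, 0.0038, 0.015, 0, 0, 0, 0],
    [0.0033, 0.0038, 0.02, 0, 0, -0.006, 0],
    [0, 0, 0.015, 0, 0, 0, 0],
    [0, 0, 0.004, 0, 0, 0, 0],
    [0, 0, 0, 0, 0, 0, 0],
  ],
)

```text
t: 2.25
eef_pos: [395.8, 80.7, 148.2]
tcp_rot: [3.135, 0.008, 2.587]
ft_force: [0.3, 1.5, -0.0]
opening: 0.006
```

Run:
```python
from cell import *
from h import *
import cv2
s=state();show(s)
plan(s,(-65,119,146),tool((0,0,-1),(1,0,0)),1)
for n,sl in (("side",np.s_[100:260,190:350]),):
    cv2.imwrite(f"pics/{n}3.png",cv2.resize(read_camera(n)["img"][sl][:,:,::-1],None,fx=3.5,fy=3.5,interpolation=cv2.INTER_CUBIC))
```

```text
t2.25 P [-59.8 121.9 148.2] F(P) [ 1.5  0.6 -0. ] open0.01 z(P) [ 0.01 -0.01 -1.  ] y(P) [1.   0.   0.01] q [ 0.04  0.31  2.17  0.    0.65 -0.98]
[-0.0029, -0.0052, 0.0022] [0.007, 0.008, 0.0]
```

View pics/side3.png

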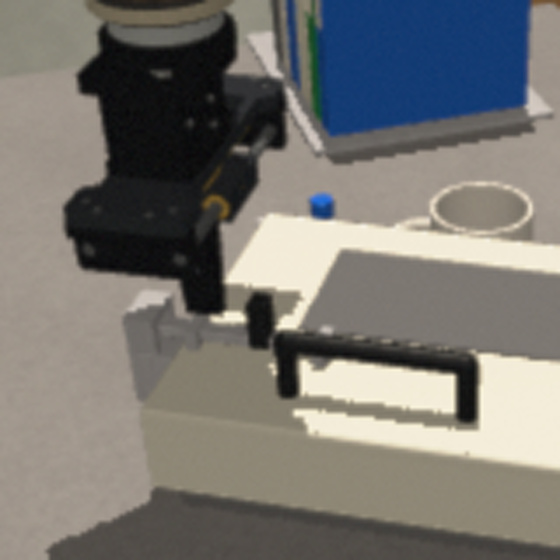

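Emit:
play_rows(
  moves=[
    [-0.006, -0.005, 0.002, 0, 0.008, 0, 0],
    [-0.008, 0, 0.001, 0, 0, 0, 0],
    [-0.008, 0, 0, 0, 0, 0, 0],
    [-0.008, 0, 0, 0, 0, 0, 0],
    [-0.008, 0, 0, 0, 0, 0, 0],
  ],
)

```text
t: 2.8
eef_pos: [426.6, 55.7, 146.9]
tcp_rot: [3.133, -0.002, 2.586]
ft_force: [-2.7, 6.3, -0.6]
opening: 0.003
```

Run:
```python
from cell import *
from h import *
import cv2
s=state();show(s)
for n,sl in (("side",np.s_[100:260,190:350]),):
    cv2.imwrite(f"pics/{n}4.png",cv2.resize(read_camera(n)["img"][sl][:,:,::-1],None,fx=3.5,fy=3.5,interpolation=cv2.INTER_CUBIC))
```

```text
t2.80 P [-64.8  82.5 146.9] F(P) [ 3.9  5.6 -0.6] open0.00 z(P) [ 0.01  0.   -1.  ] y(P) [ 1.   -0.    0.01] q [-0.03  0.34  2.11  0.01  0.69 -1.05]
```

View pics/side4.png

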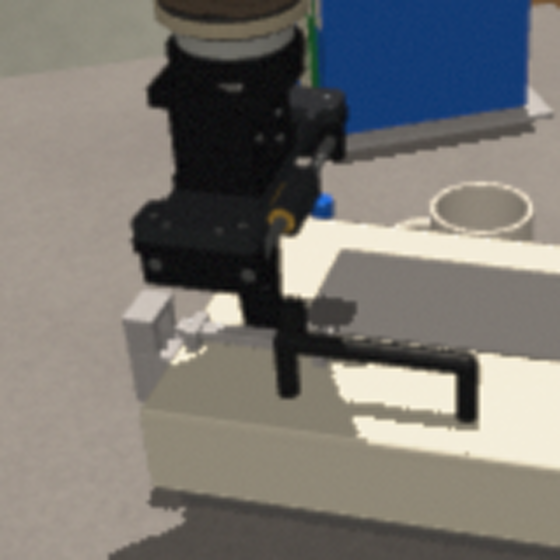

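Emit:
play_rows(
  moves=[
    [-0.004, 0, 0, 0, 0, 0, 0],
    [-0.003, 0, 0, 0, 0, 0, 0],
    [-0.002, 0, 0, 0, 0, 0, 0],
  ],
)

```text
t: 3.15
eef_pos: [428.2, 52.8, 146.3]
tcp_rot: [3.138, -0.021, 2.583]
ft_force: [-9.0, 12.2, 6.5]
opening: 0.006
```

Run:
```python
from cell import *
from h import *
s=state();show(s)
```

```text
t3.15 P [-66.4  79.6 146.3] F(P) [ 5.6 14.   6.5] open0.01 z(P) [ 0.    0.02 -1.  ] y(P) [ 1. -0.  0.] q [-0.04  0.35  2.1   0.02  0.71 -1.07]
```

Emit:
play_rows(
  moves=[
    [0.008, 0, -0.003, 0, 0, 0, 0],
    [0.006, 0, -0.01, 0, 0, 0, 0],
    [0, 0, -0.03, 0, 0, 0, 0],
    [0, 0, -0.04, 0, 0, 0, 100],
    [-0.03, -0.03, -0.02, 0, 0, 0, 100],
    [-0.04, -0.02, 0, 0, 0, 0, 100],
    [-0.02, 0, 0, 0, 0, 0, 100],
    [0, 0, 0, 0, 0, 0, 100],
  ],
)

```text
t: 3.95
eef_pos: [469.7, -35.1, 258.7]
tcp_rot: [3.137, -0.01, 2.585]
ft_force: [0.6, -0.4, 0.2]
opening: 0.371
```

Run:
```python
from cell import *
from h import *
import cv2
s=state();show(s)
plan(s,(-105,0,170),tool((0,0,-1),(1,0,0)),3)
for n,sl in (("side",np.s_[100:260,190:350]),):
    cv2.imwrite(f"pics/{n}5.png",cv2.resize(read_camera(n)["img"][sl][:,:,::-1],None,fx=3.5,fy=3.5,interpolation=cv2.INTER_CUBIC))
cv2.imwrite("pics/w5.png",read_camera("wrist")["img"][:,:,::-1])
```

```text
t3.95 P [-119.3   -2.   258.7] F(P) [ 0.  -0.7  0.2] open0.37 z(P) [ 0.    0.01 -1.  ] y(P) [ 1. -0.  0.] q [-0.22  0.24  1.88  0.01  1.03 -1.24]
[0.0004, 0.0046, 0.0296] [0.002, -0.003, -0.001]
[0.0005, 0.0047, 0.0296] [0.002, -0.003, -0.001]
[0.0006, 0.0047, 0.0296] [0.002, -0.003, -0.001]
```

View pics/side5.png

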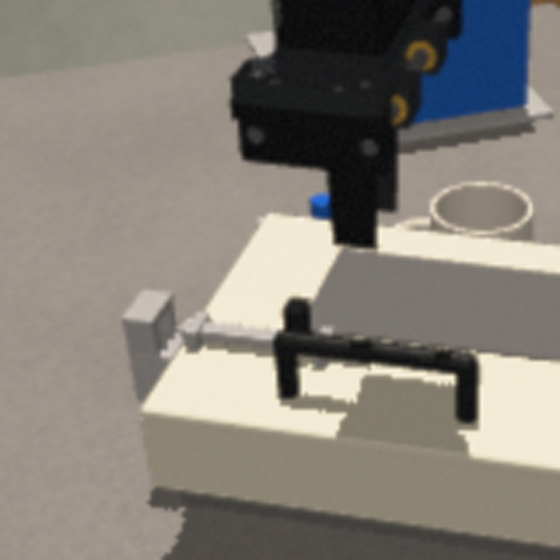

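View pics/w5.png

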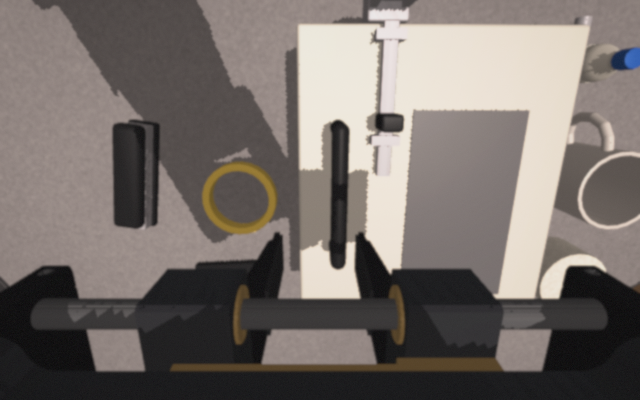

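Emit:
play_rows(
  moves=[
    [0, 0.006, 0.025, 0, 0, 0, 50],
    [0, 0.004, 0.03, 0, 0, 0, 50],
    [0, 0.003, 0.025, 0, 0, 0, 50],
    [0, 0.001, 0.015, 0, 0, 0, 50],
    [0, 0, 0.008, 0, 0, 0, 50],
    [0, 0, 0, 0, 0, 0, 50],
  ],
)

```text
t: 4.65
eef_pos: [470.5, -15.6, 154.1]
tcp_rot: [3.137, -0.01, 2.591]
ft_force: [0.5, 0.5, -0.8]
opening: 0.501
```

Run:
```python
from cell import *
from h import *
import cv2
s=state();show(s)
plan(s,(-105,0,146),tool((0,0,-1),(1,0,0)),1)
for n,sl in (("side",np.s_[100:260,190:350]),):
    cv2.imwrite(f"pics/{n}6.png",cv2.resize(read_camera(n)["img"][sl][:,:,::-1],None,fx=3.5,fy=3.5,interpolation=cv2.INTER_CUBIC))
```

```text
t4.65 P [-102.3    7.6  154.1] F(P) [ 0.7 -0.2 -0.8] open0.50 z(P) [ 0.    0.01 -1.  ] y(P) [1. 0. 0.] q [-0.18  0.38  2.01  0.01  0.76 -1.21]
[-0.0077, -0.0028, 0.008] [0.004, -0.01, 0.004]
```

View pics/side6.png

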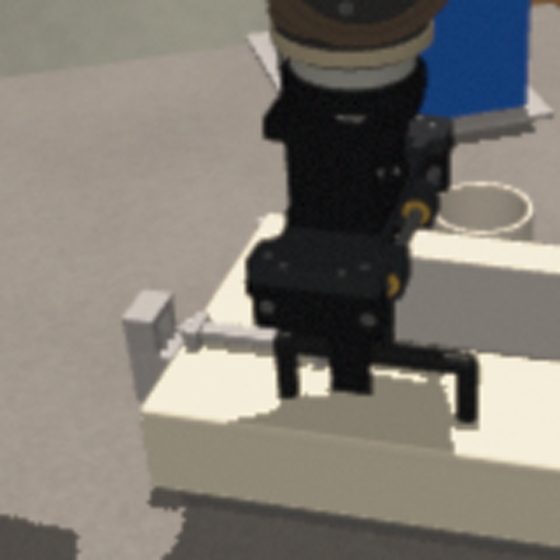

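Fingers straddle the bar as intended. Lower a little and close.

Emit:
play_rows(
  moves=[
    [-0.006, -0.003, 0.006, 0, 0, 0, 50],
    [0, 0, 0.002, 0, 0, 0, 10],
    [0, 0, 0, 0, 0, 0, 5],
    [0, 0, 0, 0, 0, 0, 5],
    [0, 0, 0, 0, 0, 0, 5],
  ],
)

```text
t: 5.2
eef_pos: [475.4, -22.1, 148.5]
tcp_rot: [3.135, -0.006, 2.59]
ft_force: [0.7, -0.6, -0.1]
opening: 0.221
```

Run:
```python
from cell import *
from h import *
import cv2
s=state();show(s)
```

```text
t5.20 P [-1.052e+02  1.000e-01  1.485e+02] F(P) [-0.2 -0.9 -0.1] open0.22 z(P) [ 0.01  0.01 -1.  ] y(P) [1.   0.   0.01] q [-0.19  0.39  2.    0.01  0.75 -1.22]
```

Emit:
play_rows(
  moves=[
    [0, 0, 0, 0, 0, 0, 0],
    [0, 0, 0, 0, 0, 0, 0],
    [0, 0, 0, 0, 0, 0, 0],
  ],
)

```text
t: 5.5
eef_pos: [476.9, -19.5, 148.5]
tcp_rot: [3.13, -0.004, 2.588]
ft_force: [-1.3, -4.4, -0.3]
opening: 0.144
```

Run:
```python
from cell import *
from h import *
s=state();show(s)
# arc plan of TCP: bar axis rotates about hinge(100,100)
p=toP(pose(s)[0]); r=np.array([100-p[0],p[2]+5-100]);
for th in (0,.04,.08,.12,.16,.2,.24,.26):
    u=r[0]*np.cos(th)-r[1]*np.sin(th); z=r[0]*np.sin(th)+r[1]*np.cos(th)
    print(th,(100-u-p[0]).round(1),(100+z-5-p[2]).round(1))
```

```text
t5.50 P [-1.022e+02  1.000e-01  1.485e+02] F(P) [-4.4 -1.3 -0.3] open0.14 z(P) [ 0.01  0.   -1.  ] y(P) [1.   0.   0.01] q [-0.19  0.4   2.    0.02  0.74 -1.22]
0 -0.0 0.0
0.04 2.3 8.0
0.08 4.9 16.0
0.12 7.9 23.8
0.16 11.1 31.5
0.2 14.7 39.1
0.24 18.5 46.5
0.26 20.6 50.2
```

Emit:
play_rows(
  moves=[
    [0, 0.002, -0.007, 0, 0, 0, 0],
    [0, 0.002, -0.007, 0, 0, 0, 0],
    [0, 0.002, -0.007, 0, 0, 0, 0],
    [0, 0.002, -0.007, 0, 0, 0, 0],
  ],
)

```text
t: 5.9
eef_pos: [481.6, -12.2, 177.2]
tcp_rot: [3.129, -0.006, 2.586]
ft_force: [7.6, 7.4, -14.3]
opening: 0.139
```

```bash
cat > look.py <<'E'
import sys
from cell import *
from h import *
import cv2
s=state();show(s)
k=sys.argv[1]
cv2.imwrite(f"pics/side{k}.png",cv2.resize(read_camera("side")["img"][60:280,170:400][:,:,::-1],None,fx=2.6,fy=2.6,interpolation=cv2.INTER_CUBIC))
E
python3 look.py 7
```

```text
t5.90 P [-93.5   0.  177.2] F(P) [ 10.3  -2.6 -14.3] open0.14 z(P) [ 0.01  0.01 -1.  ] y(P) [ 1.   -0.    0.01] q [-0.17  0.36  1.96  0.02  0.82 -1.2 ]
```

View pics/side7.png

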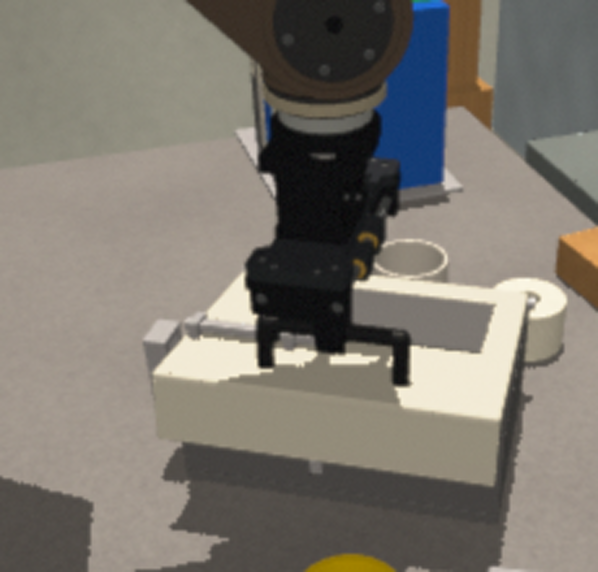

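Emit:
play_rows(
  moves=[
    [0, 0.002, -0.006, 0, 0, 0, 0],
    [0, 0.002, -0.006, 0, 0, 0, 0],
    [0, 0.002, -0.004, 0, 0, 0, 0],
    [0, 0.001, -0.002, 0, 0, 0, 0],
  ],
)

```text
t: 6.35
eef_pos: [486.5, -4.2, 198.2]
tcp_rot: [3.125, -0.005, 2.586]
ft_force: [4.6, 1.5, -10.1]
opening: 0.143
```

```bash
python3 look.py 8
```

```text
t6.35 P [-84.1  -0.  198.2] F(P) [  3.7  -3.1 -10.1] open0.14 z(P) [ 0.02  0.   -1.  ] y(P) [ 1.   -0.    0.02] q [-0.15  0.33  1.93  0.02  0.88 -1.18]
```

View pics/side8.png

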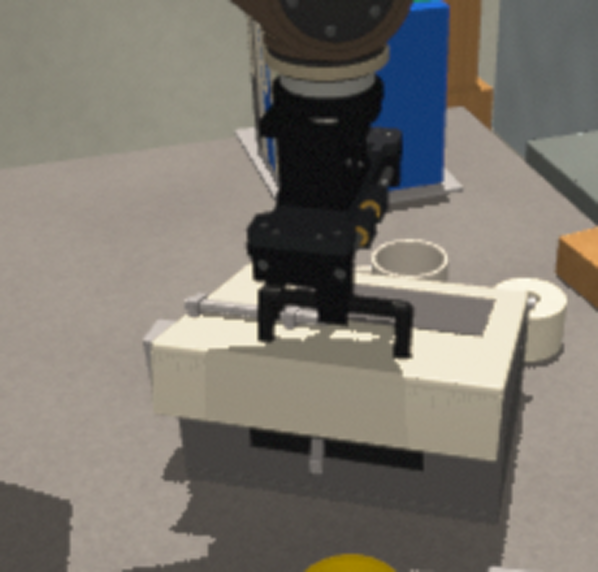

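Emit:
play_rows(
  moves=[
    [0, 0, 0, 0, 0, 0, 0],
    [0, 0, 0, 0, 0, 0, 40],
    [0, 0, 0, 0, 0, 0, 40],
    [0, 0, 0, 0, 0, 0, 40],
    [0, 0, -0.02, 0, 0, 0, 40],
    [0, 0, -0.04, 0, 0, 0, 0],
    [0, -0.03, -0.03, 0, 0, 0, 0],
    [0, -0.05, 0, 0, 0, 0, 0],
  ],
)

```text
t: 7.2
eef_pos: [443.9, -73.0, 291.4]
tcp_rot: [3.126, -0.005, 2.591]
ft_force: [0.4, -1.6, -0.6]
opening: 0.203
```

```bash
python3 look.py 9
python3 - <<'E'
from cell import *
import cv2
a=read_camera("side")["img"][210:260,230:360][:,:,::-1]
cv2.imwrite("pics/slot9.png",cv2.resize(a,None,fx=6,fy=6,interpolation=cv2.INTER_CUBIC))
E
```

```text
t7.20 P [-1.651e+02 -1.000e-01  2.914e+02] F(P) [-1.1 -1.2 -0.6] open0.20 z(P) [ 0.02  0.01 -1.  ] y(P) [1.   0.   0.02] q [-0.32  0.17  1.88  0.02  1.1  -1.35]
```

View pics/side9.png

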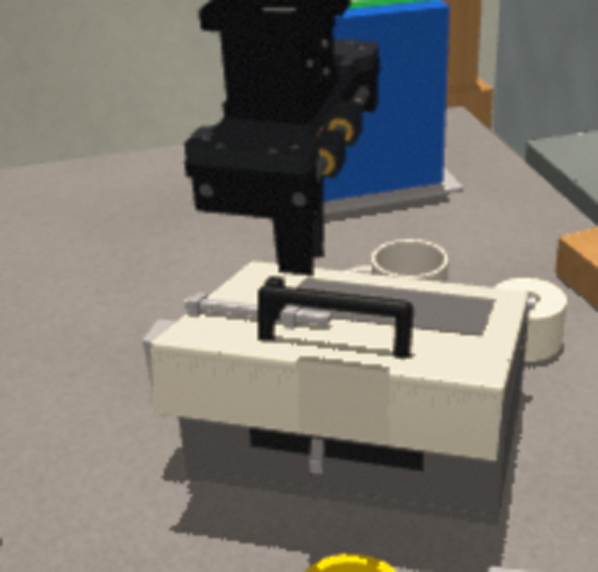

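View pics/slot9.png

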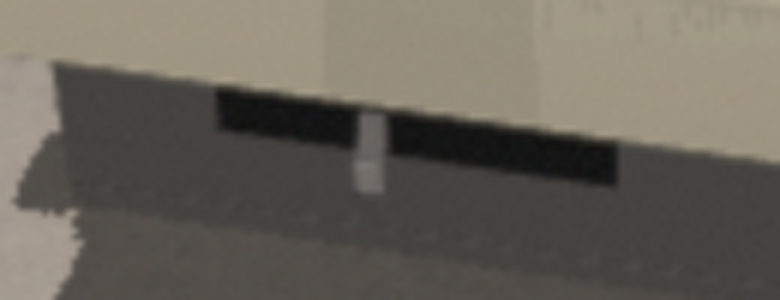

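```bash
cat > m.py <<'E'
from cell import *
from h import *
from scipy.optimize import least_squares
c=read_camera("side")
def proj(X):
    x=c["R"]@X+c["t"]; return np.array([c["fx"]*x[0]/x[2]+c["cx"],c["fy"]*x[1]/x[2]+c["cy"]])
s6=lambda p:np.array(p)/6+[230,210]
s2=lambda p:np.array(p)/2.6+[170,60]
def lidp(u,y,z,th): return np.array([100-(u*np.cos(th)-z*np.sin(th)),y,100+u*np.sin(th)+z*np.cos(th)])
L=[((154,408),(240,138,-50)),((494,459),(240,-138,-50)),((150,346),(240,138,12)),((506,388),(240,-138,12)),((247,262),(0,138,12)),((528,292),(0,-138,12))]
r=least_squares(lambda v:np.concatenate([proj(W(lidp(*X,v[0])+[v[1],v[2],0]))-s2(p) for p,X in L]),[.25,0,0]); print("lid",r.x,r.fun.reshape(-1,2).round(1))
o=np.array([r.x[1],r.x[2],0])
for nm,p,X in [("tab tip bottom",(368,192),(-130,0,55)),("slot+",(218,128),(-100,75,57)),("slot-",(615,186),(-100,-75,57))]:
  for dx in (0,o[0]):
    q=least_squares(lambda v:proj(W(np.array([X[0]+dx,v[0],v[1]])))-s6(p),[X[1],X[2]]); print(nm,"dx%.1f"%dx,q.x)
E
python3 m.py
```

```text
lid [ 0.24562817  1.70072148 -0.76342368] [[-0.8  2.4]
 [ 1.   0.8]
 [-0.3 -1.7]
 [-0.6 -0.9]
 [ 1.  -0.8]
 [-0.1 -0.8]]
tab tip bottom dx0.0 [ 8.21881291 58.99886731]
tab tip bottom dx1.7 [ 8.74807489 57.40077496]
slot+ dx0.0 [74.11472545 52.13032758]
slot+ dx1.7 [74.79913663 50.59072105]
slot- dx0.0 [-75.38191586  50.79836681]
slot- dx1.7 [-75.10758777  49.2551066 ]
```

```bash
sed -i 's/^V=.*/V=[532.45,69.85,1.0157]/' h.py
python3 - <<'E'
from cell import *
from h import *
s=state();show(s)
c=read_camera("wrist"); p,R=pose(s)
print("cam in tool",R.inv().apply(-c["R"].T@c["t"]-p).round(0), "q",s["joints"].round(3),s["eef_pos"])
Rt=tool((.82,0,-.57),(0,-1,0))
print((R.inv()*Rt).as_rotvec())
print((R.inv()*tool((0,0,-1),(0,-1,0))).as_rotvec())
plan(s,(-250,-30,260),tool((0,0,-1),(0,-1,0)),11)
E
```

```text
t7.35 P [-170.4    0.8  288.9] F(P) [-0.2 -0.3 -0.4] open0.08 z(P) [ 0.01  0.01 -1.  ] y(P) [ 1.   -0.    0.01] q [-0.32  0.17  1.88  0.02  1.1  -1.35]
cam in tool [  82.   -2. -157.] q [-0.324  0.171  1.881  0.018  1.096 -1.346] [441.92833728 -74.57404908 288.90407915]
[-0.74544319  0.73343047  1.43416624]
[ 0.00366019 -0.01890881  1.56819846]
[-0.0028, -0.0073, 0.0025] [0.0, -0.002, 0.143]
[-0.0038, -0.0068, 0.0025] [0.0, -0.002, 0.143]
[-0.0048, -0.0062, 0.0025] [0.0, -0.002, 0.143]
[-0.0056, -0.0054, 0.0025] [0.0, -0.002, 0.143]
[-0.0063, -0.0046, 0.0025] [0.0, -0.002, 0.143]
[-0.0069, -0.0036, 0.0025] [0.0, -0.002, 0.143]
[-0.0073, -0.0026, 0.0026] [0.0, -0.002, 0.143]
[-0.0076, -0.0016, 0.0026] [0.0, -0.002, 0.143]
[-0.0078, -0.0005, 0.0026] [0.0, -0.002, 0.143]
[-0.0077, 0.0007, 0.0026] [0.0, -0.002, 0.143]
[-0.0076, 0.0017, 0.0026] [0.0, -0.002, 0.143]
```

Emit:
play_rows(
  moves=[
    [-0.003, -0.007, 0.002, 0, 0, 0.145, 0],
    [-0.004, -0.007, 0.002, 0, 0, 0.145, 0],
    [-0.005, -0.006, 0.002, 0, 0, 0.145, 0],
    [-0.006, -0.005, 0.002, 0, 0, 0.145, 0],
    [-0.006, -0.005, 0.002, 0, 0, 0.145, 0],
    [-0.007, -0.004, 0.002, 0, 0, 0.145, 0],
    [-0.007, -0.003, 0.002, 0, 0, 0.145, 0],
    [-0.008, -0.002, 0.002, 0, 0, 0.145, 0],
  ],
)

```text
t: 8.2
eef_pos: [432.7, -129.4, 268.9]
tcp_rot: [-3.133, -0.02, 1.391]
ft_force: [0.4, 0.2, -0.3]
opening: 0.005
```

Run:
```python
from cell import *
from h import *
s=state();show(s)
plan(s,(-270,-30,230),tool((.82,0,-.57),(0,-1,0)),8)
```

```text
t8.20 P [-221.9  -20.2  268.9] F(P) [ 0.3 -0.3 -0.3] open0.01 z(P) [ 0.02  0.01 -1.  ] y(P) [ 0.37 -0.93 -0.01] q [-0.45  0.2   1.9   0.02  1.05 -0.28]
[-0.0061, -0.001, 0.0048] [-0.024, 0.117, 0.042]
[-0.0067, -0.0009, 0.004] [-0.024, 0.117, 0.042]
[-0.0071, -0.0007, 0.0032] [-0.024, 0.117, 0.042]
[-0.0075, -0.0004, 0.0023] [-0.024, 0.117, 0.042]
[-0.0077, -0.0001, 0.0014] [-0.024, 0.117, 0.042]
[-0.0078, 0.0002, 0.0005] [-0.024, 0.117, 0.042]
[-0.0078, 0.0005, -0.0004] [-0.024, 0.117, 0.042]
[-0.0077, 0.0009, -0.0013] [-0.024, 0.117, 0.042]
```

Emit:
play_rows(
  moves=[
    [-0.006, -0.001, 0.004, -0.024, 0.117, 0.042, 0],
    [-0.007, -0.001, 0.004, -0.024, 0.117, 0.042, 0],
    [-0.007, -0.001, 0.003, -0.024, 0.117, 0.042, 0],
    [-0.008, 0, 0.002, -0.024, 0.117, 0.042, 0],
    [-0.008, 0, 0.001, -0.024, 0.117, 0.042, 0],
    [-0.008, 0, 0, -0.024, 0.117, 0.042, 0],
    [-0.008, 0, 0, -0.024, 0.117, 0.042, 0],
    [-0.008, 0, -0.001, -0.024, 0.117, 0.042, 0],
  ],
)

```text
t: 9.0
eef_pos: [421.1, -171.4, 229.8]
tcp_rot: [3.138, -1.001, 1.012]
ft_force: [-0.2, -0.5, -0.0]
opening: 0.004
```

Run:
```python
from cell import *
from h import *
s=state();show(s)
plan(s,(-215,-30,125),tool((.82,0,-.57),(0,-1,0)),8)
```

```text
t9.00 P [-263.7  -32.6  229.8] F(P) [-0.5 -0.1 -0. ] open0.00 z(P) [ 0.84 -0.01 -0.54] y(P) [-0.01 -1.    0.  ] q [-1.    0.45  2.06  0.9   1.35 -0.99]
[-0.0077, -0.0004, 0.0122] [0.001, -0.005, -0.0]
[-0.0077, -0.0004, 0.0122] [0.001, -0.005, -0.0]
[-0.0076, -0.0004, 0.0123] [0.001, -0.005, -0.0]
[-0.0076, -0.0004, 0.0123] [0.001, -0.005, -0.0]
[-0.0075, -0.0004, 0.0123] [0.001, -0.005, -0.0]
[-0.0075, -0.0003, 0.0124] [0.001, -0.005, -0.0]
[-0.0074, -0.0003, 0.0124] [0.001, -0.005, -0.0]
[-0.0073, -0.0003, 0.0124] [0.001, -0.005, -0.0]
```

Emit:
play_rows(
  moves=[
    [-0.008, 0, 0.012, 0, -0.005, 0, 0],
    [-0.008, 0, 0.012, 0, -0.005, 0, 0],
    [-0.008, 0, 0.012, 0, -0.005, 0, 0],
    [-0.008, 0, 0.012, 0, -0.005, 0, 0],
    [-0.008, 0, 0.012, 0, -0.005, 0, 0],
    [-0.008, 0, 0.012, 0, -0.005, 0, 0],
    [-0.006, 0, 0.01, 0, 0, 0, 0],
    [-0.004, 0, 0.006, 0, 0, 0, 0],
  ],
)

```text
t: 9.8
eef_pos: [446.7, -129.3, 122.8]
tcp_rot: [-3.132, -0.955, 1.017]
ft_force: [0.3, -0.5, 0.3]
opening: 0.005
```

```bash
python3 look.py 10;python3 - <<'E'
from cell import *
from h import *
import cv2
s=state()
plan(s,(-165,-30,87),tool((.82,0,-.57),(0,-1,0)),4)
plan(s,(-135.5,-30,66),tool((.82,0,-.57),(0,-1,0)),1)
cv2.imwrite("pics/w10.png",read_camera("wrist")["img"][:,:,::-1])
E
```

```text
t9.80 P [-214.4  -32.1  122.8] F(P) [-0.3 -0.5  0.3] open0.00 z(P) [ 0.82  0.01 -0.58] y(P) [ 0.01 -1.   -0.01] q [-0.89  0.63  2.14  1.03  1.12 -1.18]
[-0.0001, -0.0003, 0.0152] [-0.003, 0.002, -0.0]
[-0.0001, -0.0003, 0.0152] [-0.003, 0.002, -0.0]
[-0.0002, -0.0004, 0.0152] [-0.003, 0.002, -0.0]
[-0.0002, -0.0004, 0.0152] [-0.003, 0.002, -0.0]
[-0.0005, -0.0007, 0.0968] [-0.011, 0.008, -0.0]
```

View pics/side10.png

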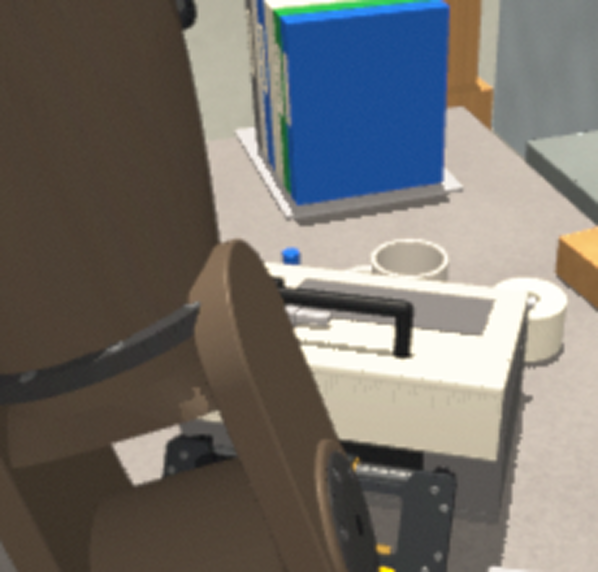

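View pics/w10.png

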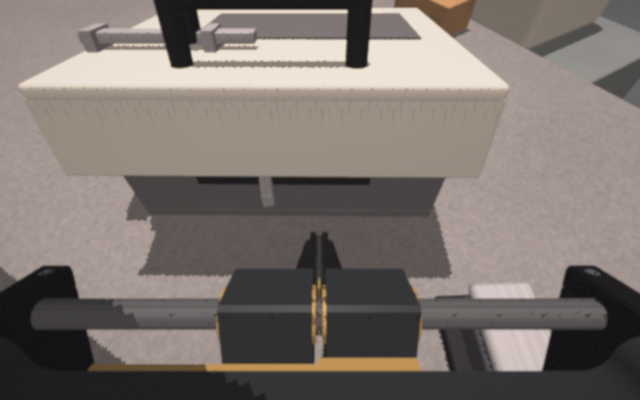

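Emit:
play_rows(
  moves=[
    [0, 0, 0.016, 0, 0, 0, 0],
    [0, 0, 0.016, 0, 0, 0, 0],
    [0, 0, 0.016, 0, 0, 0, 0],
    [0, 0, 0.014, 0, 0, 0, 0],
    [0, 0, 0.01, 0, 0, 0, 0],
    [0, 0, 0, 0, 0, 0, 0],
  ],
)

```text
t: 10.5
eef_pos: [479.1, -78.8, 81.8]
tcp_rot: [-3.138, -0.954, 1.022]
ft_force: [-0.9, 0.0, 0.4]
opening: 0.004
```

Run:
```python
from cell import *
from h import *
import cv2
s=state();show(s)
plan(s,(-135.5,-30,66),tool((.82,0,-.57),(0,-1,0)),1)
cv2.imwrite("pics/w11.png",read_camera("wrist")["img"][:,:,::-1])
cv2.imwrite("pics/s11.png",read_camera("side")["img"][:,:,::-1])
```

```text
t10.50 P [-154.5  -33.    81.8] F(P) [-0.5  0.8  0.4] open0.00 z(P) [ 0.82  0.01 -0.58] y(P) [ 0.01 -1.   -0.  ] q [-0.76  0.72  2.17  1.2   1.03 -1.28]
[-0.0019, -0.0028, 0.0246] [-0.008, 0.01, 0.004]
```

View pics/w11.png

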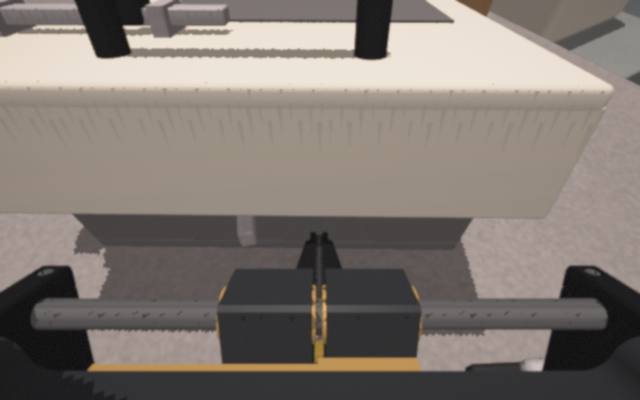

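View pics/s11.png

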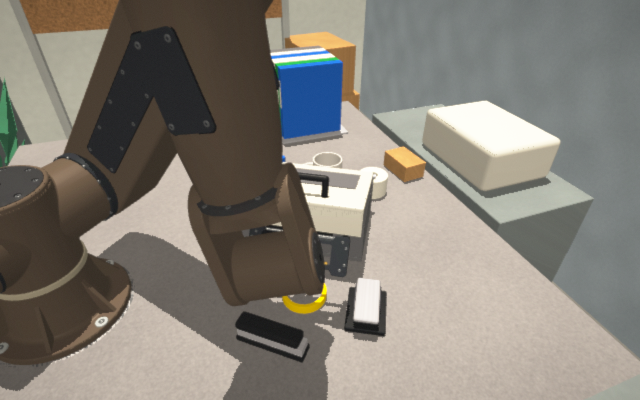

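Emit:
play_rows(
  moves=[
    [-0.001, 0, 0.008, 0, 0.004, 0, 0],
    [0, 0, 0.008, 0, 0.004, 0, 0],
    [0, 0, 0.006, 0, 0, 0, 0],
    [0, 0, 0.003, 0, 0, 0, 0],
    [0, 0, 0, 0, 0, 0, 0],
  ],
)

```text
t: 11.1
eef_pos: [490.3, -62.6, 66.4]
tcp_rot: [3.141, -0.962, 1.023]
ft_force: [-0.0, -0.0, 0.2]
opening: 0.005
```

Run:
```python
from cell import *
from h import *
import cv2
s=state();show(s)
plan(s,(-135.5,-20,66),tool((.82,0,-.57),(0,-1,0)),1)
cv2.imwrite("pics/w12.png",read_camera("wrist")["img"][:,:,::-1])
```

```text
t11.10 P [-134.8  -33.9   66.4] F(P) [-0.   0.   0.2] open0.01 z(P) [ 0.82  0.01 -0.57] y(P) [ 0.01 -1.    0.  ] q [-0.72  0.75  2.18  1.27  1.01 -1.32]
[-0.0007, -0.014, -0.0003] [-0.005, 0.002, 0.004]
```

View pics/w12.png

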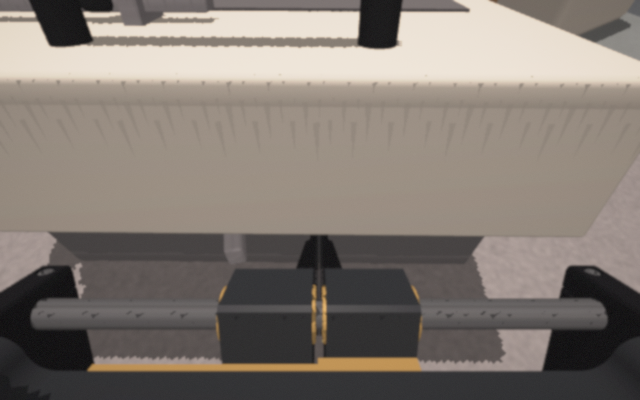

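Emit:
play_rows(
  moves=[
    [0, -0.006, 0, 0, 0, 0.004, 0],
    [0, -0.006, 0, 0, 0, 0, 0],
    [0, -0.004, 0, 0, 0, 0, 0],
    [0, -0.003, 0, 0, 0, 0, 0],
    [0, 0, 0, 0, 0, 0, 0],
  ],
)

```text
t: 11.65
eef_pos: [472.2, -52.0, 66.9]
tcp_rot: [-3.137, -0.962, 1.015]
ft_force: [0.0, -0.1, 0.5]
opening: 0.001
```

Run:
```python
from cell import *
from h import *
s=state();show(s)
```

```text
t11.65 P [-135.3  -13.    66.9] F(P) [-0.  -0.1  0.5] open0.00 z(P) [ 0.82  0.   -0.57] y(P) [ 0. -1. -0.] q [-0.72  0.75  2.23  1.29  1.   -1.37]
```

Emit:
play_rows(
  moves=[
    [0, -0.002, 0, 0, 0, 0, 0],
    [0, -0.002, 0, 0, 0, 0, 0],
    [0, -0.002, 0, 0, 0, 0, 0],
  ],
)

```text
t: 11.95
eef_pos: [467.0, -49.0, 67.0]
tcp_rot: [-3.138, -0.962, 1.016]
ft_force: [-0.2, -0.5, -0.8]
opening: 0.006
```

Run:
```python
from cell import *
from h import *
s=state();show(s)
```

```text
t11.95 P [-135.5   -7.    67. ] F(P) [-0.5 -0.1 -0.8] open0.01 z(P) [ 0.82  0.   -0.57] y(P) [ 0. -1. -0.] q [-0.73  0.75  2.24  1.29  1.   -1.39]
```

Emit:
play_rows(
  moves=[
    [0, -0.002, 0, 0, 0, 0, 0],
    [0, -0.002, 0, 0, 0, 0, 0],
  ],
)

```text
t: 12.15
eef_pos: [463.4, -46.7, 67.0]
tcp_rot: [-3.138, -0.962, 1.016]
ft_force: [-0.3, -0.2, 0.1]
opening: 0.005
```

Run:
```python
from cell import *
from h import *
import cv2
s=state();show(s)
cv2.imwrite("pics/w13.png",read_camera("wrist")["img"][180:300,200:440][:,:,::-1].repeat(3,0).repeat(3,1))
```

```text
t12.15 P [-135.5   -2.7   67. ] F(P) [-0.3  0.1  0.1] open0.01 z(P) [ 0.82  0.   -0.57] y(P) [ 0. -1. -0.] q [-0.73  0.75  2.25  1.3   0.99 -1.4 ]
```

View pics/w13.png

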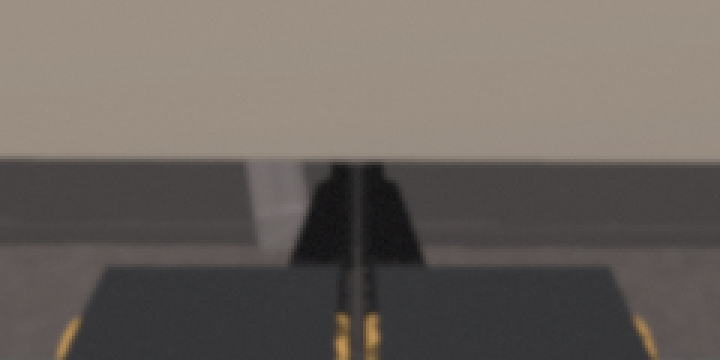

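Emit:
play_rows(
  moves=[
    [0, -0.002, 0, 0, 0, 0, 0],
    [0, -0.002, 0, 0, 0, 0, 0],
  ],
)

```text
t: 12.4
eef_pos: [460.2, -45.0, 67.0]
tcp_rot: [-3.14, -0.961, 1.016]
ft_force: [3.3, -3.6, 1.0]
opening: 0.004
```

Emit:
play_rows(
  moves=[
    [0, -0.002, 0, 0, 0, 0, 0],
    [0, -0.002, 0, 0, 0, 0, 0],
  ],
)

```text
t: 12.6
eef_pos: [457.7, -44.0, 67.0]
tcp_rot: [3.139, -0.961, 1.017]
ft_force: [4.3, -4.6, 0.6]
opening: 0.006
```

Run:
```python
from cell import *
from h import *
import cv2
s=state();show(s)
cv2.imwrite("pics/w14.png",read_camera("wrist")["img"][180:300,200:440][:,:,::-1].repeat(3,0).repeat(3,1))
```

```text
t12.60 P [-136.2    3.5   67. ] F(P) [-1.6 -6.1  0.6] open0.01 z(P) [ 0.82 -0.   -0.57] y(P) [-0. -1.  0.] q [-0.73  0.75  2.27  1.31  0.99 -1.42]
```

View pics/w14.png

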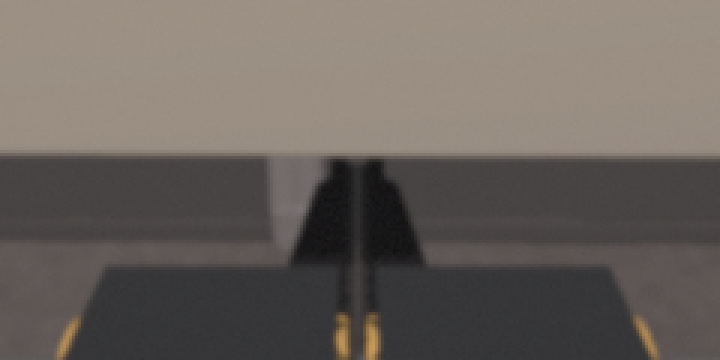

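Emit:
play_rows(
  moves=[
    [0, -0.0025, 0, 0, 0, 0, 0],
    [0, -0.0025, 0, 0, 0, 0, 0],
  ],
)

```text
t: 12.85
eef_pos: [454.1, -42.6, 66.9]
tcp_rot: [3.135, -0.96, 1.018]
ft_force: [2.7, -3.8, 1.6]
opening: 0.005
```

Emit:
play_rows(
  moves=[
    [0, -0.0025, 0, 0, 0, 0, 0],
    [0, -0.0025, 0, 0, 0, 0, 0],
  ],
)

```text
t: 13.05
eef_pos: [450.7, -41.0, 67.0]
tcp_rot: [3.131, -0.959, 1.019]
ft_force: [5.0, -2.2, -0.1]
opening: 0.008
```

Run:
```python
from cell import *
from h import *
import cv2
s=state();show(s)
```

```text
t13.05 P [-137.3   11.    67. ] F(P) [ 0.8 -5.4 -0.1] open0.01 z(P) [ 0.82 -0.01 -0.57] y(P) [-0.01 -1.    0.01] q [-0.74  0.74  2.29  1.33  0.98 -1.46]
```

Emit:
play_rows(
  moves=[
    [0, -0.002, 0, 0, 0, 0, 0],
  ],
)

```text
t: 13.15
eef_pos: [449.5, -40.4, 67.0]
tcp_rot: [3.129, -0.959, 1.019]
ft_force: [5.4, -1.8, -0.2]
opening: 0.004
```

Emit:
play_rows(
  moves=[
    [0, -0.002, 0, 0, 0, 0, 0],
  ],
)

```text
t: 13.25
eef_pos: [448.4, -39.8, 67.1]
tcp_rot: [3.127, -0.959, 1.02]
ft_force: [5.7, -1.4, -1.0]
opening: 0.008
```

Emit:
play_rows(
  moves=[
    [0, -0.002, 0, 0, 0, 0, 0],
  ],
)

```text
t: 13.35
eef_pos: [447.2, -39.2, 67.1]
tcp_rot: [3.125, -0.959, 1.02]
ft_force: [6.4, -1.7, -0.1]
opening: 0.002
```

Run:
```python
from cell import *
from h import *
import cv2
s=state();show(s)
cv2.imwrite("pics/w15.png",read_camera("wrist")["img"][180:300,200:440][:,:,::-1].repeat(3,0).repeat(3,1))
```

```text
t13.35 P [-137.6   14.9   67.1] F(P) [ 1.9 -6.4 -0.1] open0.00 z(P) [ 0.82 -0.01 -0.57] y(P) [-0.01 -1.    0.01] q [-0.74  0.74  2.31  1.34  0.98 -1.47]
```

View pics/w15.png

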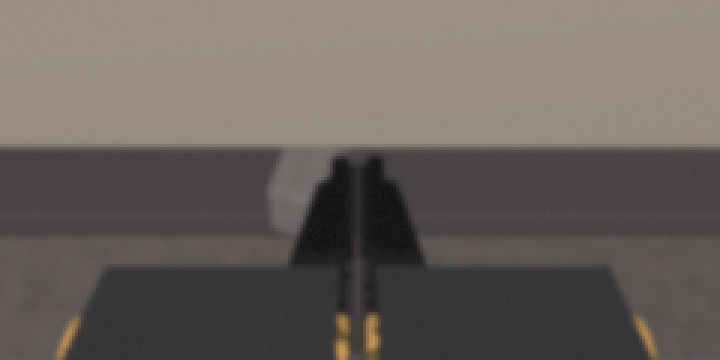

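Emit:
play_rows(
  moves=[
    [0, -0.002, 0, 0, 0, 0, 0],
  ],
)

```text
t: 13.5
eef_pos: [446.4, -38.9, 67.1]
tcp_rot: [3.122, -0.959, 1.02]
ft_force: [12.2, -3.8, -0.8]
opening: 0.003
```

Emit:
play_rows(
  moves=[
    [0, -0.002, 0, 0, 0, 0, 0],
  ],
)

```text
t: 13.6
eef_pos: [446.2, -39.1, 67.1]
tcp_rot: [3.118, -0.959, 1.02]
ft_force: [12.3, -3.3, -1.4]
opening: 0.004
```

Emit:
play_rows(
  moves=[
    [0, -0.002, 0, 0, 0, 0, 0],
  ],
)

```text
t: 13.7
eef_pos: [446.0, -39.2, 67.1]
tcp_rot: [3.113, -0.959, 1.021]
ft_force: [9.4, -2.7, -0.5]
opening: 0.005
```

Emit:
play_rows(
  moves=[
    [0, 0.006, 0, 0, 0, 0, 0],
    [0, 0.008, 0, 0.01, 0, 0, 0],
    [0, 0.004, -0.01, 0.01, 0, 0, 0],
    [0, 0, -0.02, 0, 0, 0, 0],
    [0, 0, -0.03, 0, 0, 0, 0],
    [0, 0, -0.04, 0, 0, 0, 0],
    [0, 0, -0.03, 0, 0, 0, 0],
    [0, 0, 0, 0, 0, 0, 0],
  ],
)

```text
t: 14.5
eef_pos: [401.7, -140.5, 143.6]
tcp_rot: [-3.136, -0.957, 1.019]
ft_force: [0.3, -0.8, 0.1]
opening: 0.007
```

Run:
```python
from cell import *
from h import *
import cv2
s=state();show(s)
cv2.imwrite("pics/w16.png",read_camera("wrist")["img"][:,:,::-1])
plan(s,(-230,0,270),tool((0.3,0,-1),(0,-1,0)),6)
```

```text
t14.50 P [-247.7    0.3  143.6] F(P) [-0.5 -0.7  0.1] open0.01 z(P) [ 0.82  0.01 -0.58] y(P) [ 0.01 -1.   -0.  ] q [-0.98  0.57  2.19  0.94  1.15 -1.19]
[0.0189, -0.0, -0.0097] [-0.001, -0.111, 0.001]
[0.0177, -0.0, -0.0117] [-0.001, -0.111, 0.001]
[0.0163, 0.0, -0.0136] [-0.001, -0.111, 0.001]
[0.0147, 0.0, -0.0154] [-0.001, -0.111, 0.001]
[0.0129, 0.0, -0.0169] [-0.001, -0.111, 0.001]
[0.011, 0.0, -0.0182] [-0.001, -0.111, 0.001]
```

View pics/w16.png

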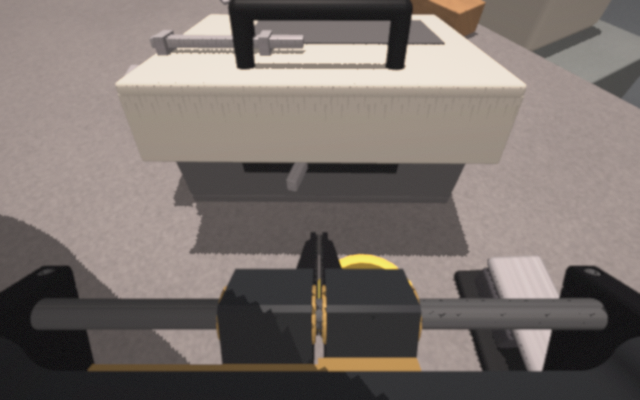

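Emit:
play_rows(
  moves=[
    [0.019, 0, -0.01, 0, -0.12, 0, 0],
    [0.018, 0, -0.012, 0, -0.12, 0, 0],
    [0.016, 0, -0.014, 0, -0.12, 0, 20],
    [0.014, 0, -0.016, 0, -0.12, 0, 40],
    [0.012, 0, -0.018, 0, -0.12, 0, 40],
    [0.011, 0, -0.018, 0, -0.12, 0, 40],
    [0.01, 0, -0.018, 0, -0.12, 0, 40],
    [0.01, 0, -0.018, 0, -0.1, 0, 40],
  ],
)

```text
t: 15.35
eef_pos: [420.7, -106.6, 306.3]
tcp_rot: [-3.126, 0.008, 1.023]
ft_force: [0.2, -0.1, -1.6]
opening: 0.391
```

Run:
```python
from cell import *
from h import *
s=state();show(s)
plan(s,(-92,0,275),tool((0,0,-1),(1,0,0)),12)
```

```text
t15.35 P [-208.8    2.   306.3] F(P) [ 0.  -0.2 -1.6] open0.39 z(P) [-0.01  0.02 -1.  ] y(P) [ 0.01 -1.   -0.02] q [-0.4   0.14  1.87 -0.01  1.15  0.15]
[0.0098, 0.0003, 0.0025] [-0.002, -0.0, -0.13]
[0.0096, 0.0015, 0.0025] [-0.002, -0.0, -0.13]
[0.0094, 0.0028, 0.0025] [-0.002, -0.0, -0.13]
[0.0089, 0.004, 0.0025] [-0.002, -0.0, -0.13]
[0.0083, 0.0051, 0.0025] [-0.002, -0.0, -0.13]
[0.0076, 0.0061, 0.0025] [-0.002, -0.0, -0.13]
[0.0067, 0.0071, 0.0025] [-0.002, -0.0, -0.13]
[0.0058, 0.0079, 0.0025] [-0.002, -0.0, -0.13]
[0.0047, 0.0085, 0.0026] [-0.002, -0.0, -0.13]
[0.0036, 0.0091, 0.0026] [-0.002, -0.0, -0.13]
[0.0023, 0.0095, 0.0026] [-0.002, -0.0, -0.13]
[0.0011, 0.0097, 0.0026] [-0.002, -0.0, -0.13]
```

Emit:
play_rows(
  moves=[
    [0.01, 0, 0.002, 0, 0, -0.14, 40],
    [0.01, 0.002, 0.002, 0, 0, -0.14, 40],
    [0.009, 0.003, 0.002, 0, 0, -0.14, 40],
    [0.009, 0.004, 0.002, 0, 0, -0.14, 40],
    [0.008, 0.005, 0.002, 0, 0, -0.14, 40],
    [0.007, 0.006, 0.002, 0, 0, -0.14, 40],
    [0.006, 0.007, 0.002, 0, 0, -0.14, 40],
    [0.005, 0.008, 0.002, 0, 0, -0.14, 40],
  ],
)

```text
t: 16.15
eef_pos: [461.2, -24.9, 282.6]
tcp_rot: [-3.123, -0.023, 2.206]
ft_force: [-0.2, -0.3, 0.2]
opening: 0.401
```

Emit:
play_rows(
  moves=[
    [0.004, 0.009, 0.002, 0, 0, -0.13, 40],
    [0.003, 0.009, 0.002, 0, 0, -0.13, 40],
    [0.002, 0.009, 0.002, 0, 0, -0.1, 40],
    [0, 0.008, 0.002, 0, 0, 0, 40],
    [0, 0, 0, 0, 0, 0, 40],
  ],
)

```text
t: 16.65
eef_pos: [476.9, 15.9, 267.6]
tcp_rot: [-3.131, -0.041, 2.594]
ft_force: [-0.7, 0.4, -0.1]
opening: 0.399
```

```bash
python3 look.py 17
python3 - <<'E'
from cell import *
from h import *
s=state();show(s)
plan(s,(-87,0,198),tool((0,0,-1),(1,0,0)),4)
E
```

```text
t16.65 P [-75.1  18.8 267.6] F(P) [ 0.   0.8 -0.1] open0.40 z(P) [-0.01  0.04 -1.  ] y(P) [ 1.    0.01 -0.01] q [-0.11  0.25  1.83  0.01  1.1  -1.14]
t16.70 P [-75.5  18.7 267.8] F(P) [-0.2  0.1 -0.7] open0.40 z(P) [-0.01  0.04 -1.  ] y(P) [ 1.    0.01 -0.01] q [-0.11  0.25  1.83  0.01  1.1  -1.14]
[-0.0054, -0.0027, 0.0173] [-0.003, -0.01, 0.002]
[-0.0052, -0.0028, 0.0173] [-0.003, -0.01, 0.002]
[-0.005, -0.0028, 0.0174] [-0.003, -0.01, 0.002]
[-0.0049, -0.0028, 0.0174] [-0.003, -0.01, 0.002]
```

View pics/side17.png

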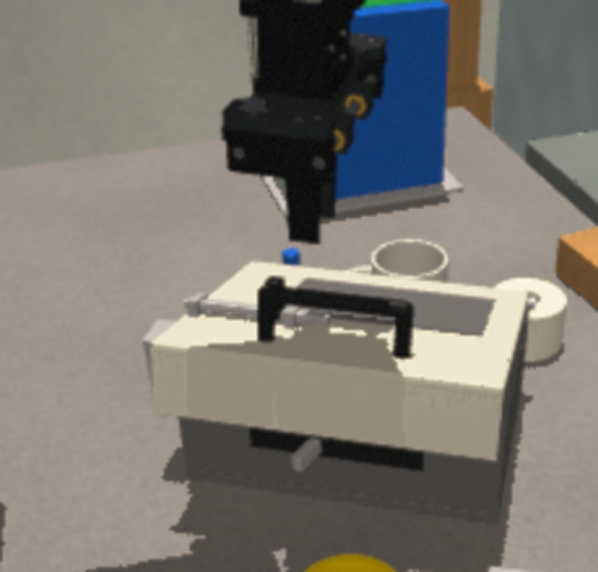

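Emit:
play_rows(
  moves=[
    [-0.006, -0.004, 0.014, 0, -0.02, 0, 40],
    [-0.006, -0.004, 0.014, 0, -0.02, 0, 40],
    [-0.005, -0.003, 0.008, 0, 0, 0, 40],
    [0, 0, 0, 0, 0, 0, 40],
  ],
)

```text
t: 17.1
eef_pos: [484.3, -2.8, 230.1]
tcp_rot: [-3.131, -0.001, 2.589]
ft_force: [-0.2, -0.2, -0.3]
opening: 0.401
```

Run:
```python
from cell import *
from h import *
s=state();show(s)
plan(s,(-87,0,198),tool((0,0,-1),(1,0,0)),3)
```

```text
t17.10 P [-87.1   2.6 230.1] F(P) [-0.3  0.1 -0.3] open0.40 z(P) [-0.01  0.   -1.  ] y(P) [ 1.    0.   -0.01] q [-0.14  0.29  1.89 -0.01  0.97 -1.15]
[-0.0009, 0.0002, 0.0107] [-0.003, -0.0, 0.001]
[-0.0009, 0.0001, 0.0107] [-0.003, -0.0, 0.001]
[-0.0009, 0.0001, 0.0107] [-0.003, -0.0, 0.001]
```

Emit:
play_rows(
  moves=[
    [-0.001, 0, 0.01, 0, 0, 0, 40],
    [-0.001, 0, 0.01, 0, 0, 0, 40],
    [0, 0, 0.008, 0, 0, 0, 40],
    [0, 0, 0.002, 0, 0, 0, 20],
    [0, 0, 0, 0, 0, 0, 0],
    [0, 0, 0, 0, 0, 0, 0],
    [0, 0, 0, 0, 0, 0, 0],
    [0, 0, 0, 0, 0, 0, 0],
  ],
)

```text
t: 17.9
eef_pos: [486.3, -3.9, 198.3]
tcp_rot: [-3.132, -0.001, 2.586]
ft_force: [0.8, -1.7, -4.9]
opening: 0.139
```

Run:
```python
from cell import *
from h import *
s=state();show(s)
p=toP(pose(s)[0]); r=np.array([100-p[0],p[2]+5-100]); print(r,np.hypot(*r),np.arctan2(r[1],r[0])-np.arctan2(50,205))
R=211; b=np.arctan2(r[1],r[0]); R=np.hypot(*r)
pr=None
for k in range(0,11):
    a=b+k*.095; q=np.array([100-R*np.cos(a),100+R*np.sin(a)-5]); print(round(a-np.arctan2(50,205),3),q.round(1),None if pr is None else (q-pr).round(1)); pr=q
```

```text
t17.90 P [-87.    0.3 198.3] F(P) [-1.  -1.6 -4.9] open0.14 z(P) [-0.01  0.   -1.  ] y(P) [ 1.    0.   -0.01] q [-0.14  0.34  1.92 -0.01  0.89 -1.15]
[186.9694943  103.29474618] 213.60570307817724 0.2655047962977772
0.266 [-87.  198.3] None
0.361 [-76.3 215.6] [10.6 17.3]
0.456 [-64.1 231.7] [12.2 16.2]
0.551 [-50.4 246.7] [13.7 14.9]
0.646 [-35.3 260.3] [15.1 13.6]
0.741 [-19.  272.4] [16.3 12.1]
0.836 [ -1.7 282.9] [17.4 10.5]
0.931 [ 16.6 291.7] [18.3  8.8]
1.026 [ 35.6 298.7] [19.  7.]
1.121 [ 55.3 303.9] [19.6  5.2]
1.216 [ 75.3 307.2] [20.   3.3]
```

Emit:
play_rows(
  moves=[
    [0, 0.003, -0.005, 0, 0, 0, 0],
    [0, 0.003, -0.005, 0, 0, 0, 0],
  ],
)

```text
t: 18.1
eef_pos: [489.1, 0.6, 207.9]
tcp_rot: [-3.13, -0.003, 2.587]
ft_force: [2.0, -3.7, -7.7]
opening: 0.138
```

Emit:
play_rows(
  moves=[
    [0, 0.004, -0.006, 0, 0, 0, 0],
  ],
)

```text
t: 18.2
eef_pos: [491.0, 3.7, 214.0]
tcp_rot: [-3.128, -0.003, 2.587]
ft_force: [-0.5, -6.0, -6.2]
opening: 0.138
```

Emit:
play_rows(
  moves=[
    [0, 0.004, -0.006, 0, 0, 0, 0],
  ],
)

```text
t: 18.3
eef_pos: [493.1, 7.0, 220.3]
tcp_rot: [-3.127, -0.003, 2.587]
ft_force: [1.6, -3.1, -9.5]
opening: 0.139
```

Emit:
play_rows(
  moves=[
    [0, 0.006, -0.008, 0, 0, 0, 0],
    [0, 0.006, -0.008, 0, 0, 0, 0],
    [0, 0.007, -0.008, 0, 0, 0, 0],
    [0, 0.007, -0.007, 0, 0, 0, 0],
    [0, 0.007, -0.007, 0, 0, 0, 0],
    [0, 0.008, -0.006, 0, 0, 0, 0],
  ],
)

```text
t: 18.9
eef_pos: [515.3, 42.4, 266.9]
tcp_rot: [-3.121, -0.004, 2.587]
ft_force: [-3.1, -11.6, 0.8]
opening: 0.14
```

```bash
cat > arc.py <<'E'
from cell import *
from h import *
s=state();show(s)
p=toP(pose(s)[0]); r=np.array([100-p[0],p[2]+5-100]); print(np.hypot(*r),np.arctan2(r[1],r[0])-np.arctan2(50,205))
E
python3 arc.py;python3 look.py 18
```

```text
t18.90 P [-3.240e+01  1.000e-01  2.669e+02] F(P) [-11.5  -3.5   0.8] open0.14 z(P) [-0.02  0.   -1.  ] y(P) [ 1.    0.   -0.02] q [-0.04  0.3   1.76 -0.02  1.09 -1.05]
216.98468757529653 0.675186788925775
t18.90 P [-3.240e+01  1.000e-01  2.669e+02] F(P) [-11.5  -3.5   0.8] open0.14 z(P) [-0.02  0.   -1.  ] y(P) [ 1.    0.   -0.02] q [-0.04  0.3   1.76 -0.02  1.09 -1.05]
```

View pics/side18.png

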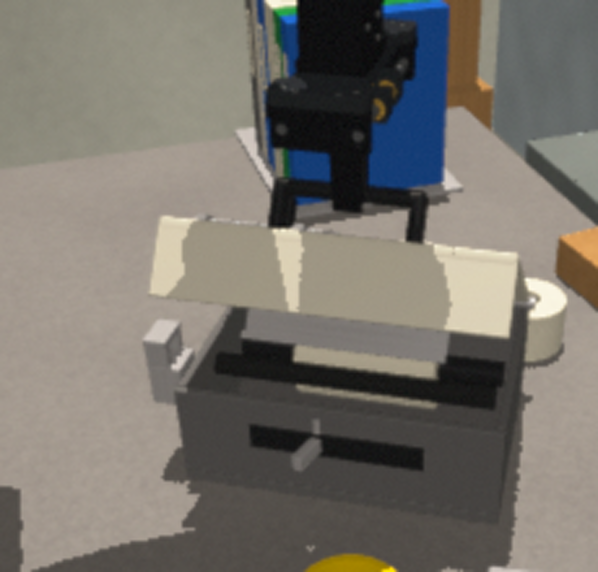

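Emit:
play_rows(
  moves=[
    [0, 0.009, -0.005, 0, 0, 0, 0],
    [0, 0.009, -0.005, 0, 0, 0, 0],
    [0, 0.009, -0.005, 0, 0, 0, 0],
    [0, 0.009, -0.005, 0, 0, 0, 0],
    [0, 0.009, -0.005, 0, 0, 0, 0],
    [0, 0.009, -0.004, 0, 0, 0, 0],
  ],
)

```text
t: 19.55
eef_pos: [543.9, 88.2, 300.5]
tcp_rot: [-3.111, -0.0, 2.588]
ft_force: [1.0, -7.3, -6.3]
opening: 0.135
```

```bash
python3 arc.py
```

```text
t19.55 P [ 2.160e+01 -1.000e-01  3.005e+02] F(P) [-5.7 -4.7 -6.3] open0.13 z(P) [-0.03  0.   -1.  ] y(P) [ 1.    0.   -0.03] q [ 0.05  0.33  1.63 -0.03  1.2  -0.95]
219.9463947363157 0.9671202044954486
```

Emit:
play_rows(
  moves=[
    [0, 0.009, -0.001, 0, 0, 0, 0],
    [0, 0.009, -0.001, 0, 0, 0, 0],
    [0, 0.009, -0.001, 0, 0, 0, 0],
    [0, 0.008, -0.001, 0, 0, 0, 0],
  ],
)

```text
t: 19.95
eef_pos: [562.0, 116.9, 311.2]
tcp_rot: [-3.105, 0.006, 2.588]
ft_force: [-0.6, -7.4, -2.2]
opening: 0.134
```

```bash
python3 arc.py; python3 look.py 19
```

```text
t19.95 P [ 5.560e+01 -3.000e-01  3.112e+02] F(P) [-6.6 -3.4 -2.2] open0.13 z(P) [-0.04 -0.01 -1.  ] y(P) [ 1.    0.   -0.04] q [ 0.1   0.35  1.56 -0.03  1.25 -0.9 ]
220.6757501785397 1.1287659668310555
t19.95 P [ 5.560e+01 -3.000e-01  3.112e+02] F(P) [-6.6 -3.4 -2.2] open0.13 z(P) [-0.04 -0.01 -1.  ] y(P) [ 1.    0.   -0.04] q [ 0.1   0.35  1.56 -0.03  1.25 -0.9 ]
```

View pics/side19.png

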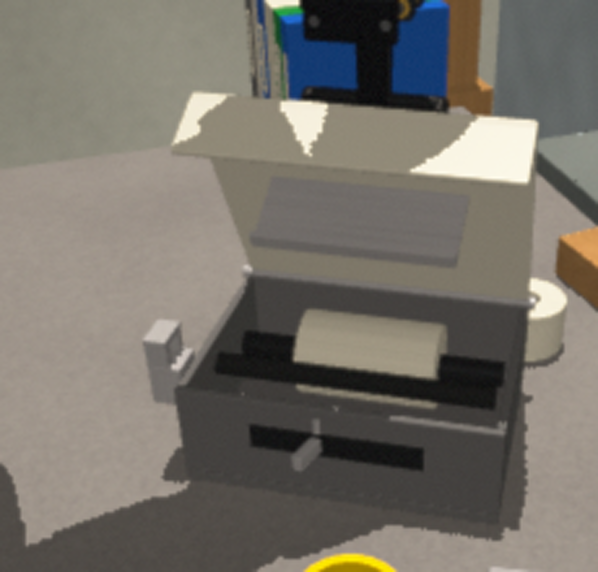

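Cover at about 1.12 rad. A bit further for margin, then check for the end stop.

Emit:
play_rows(
  moves=[
    [0, 0.006, 0, 0, 0, 0, 0],
    [0, 0.005, 0, 0, 0, 0, 0],
  ],
)

```text
t: 20.2
eef_pos: [568.1, 126.6, 313.6]
tcp_rot: [-3.104, 0.009, 2.589]
ft_force: [-0.9, -7.7, 1.2]
opening: 0.14
```

```bash
python3 arc.py
```

```text
t20.20 P [ 67.   -0.4 313.6] F(P) [-7.  -3.3  1.2] open0.14 z(P) [-0.04 -0.01 -1.  ] y(P) [ 1.    0.   -0.04] q [ 0.12  0.36  1.54 -0.04  1.26 -0.88]
221.08541211721843 1.1818034404272206
```

Emit:
play_rows(
  moves=[
    [0, 0, 0, 0, 0, 0, 27],
    [0, 0, 0, 0, 0, 0, 27],
    [0, 0, 0, 0, 0, 0, 27],
    [0, 0, -0.01, 0, 0, 0, 27],
    [0, 0, -0.015, 0, 0, 0, 27],
    [0, 0, -0.03, 0, 0, 0, 27],
    [0, 0, -0.04, 0, 0, 0, 27],
  ],
)

```text
t: 20.9
eef_pos: [567.9, 132.3, 411.8]
tcp_rot: [-3.103, 0.003, 2.589]
ft_force: [0.6, 0.3, 0.1]
opening: 0.269
```

```bash
python3 arc.py; python3 look.py 20
```

```text
t20.90 P [ 71.8   2.8 411.8] F(P) [ 0.6 -0.3  0.1] open0.27 z(P) [-0.04 -0.   -1.  ] y(P) [ 1.    0.   -0.04] q [ 0.13  0.31  1.36 -0.03  1.49 -0.89]
318.0681887635552 1.2427243350594253
t20.90 P [ 71.8   2.8 411.8] F(P) [ 0.6 -0.3  0.1] open0.27 z(P) [-0.04 -0.   -1.  ] y(P) [ 1.    0.   -0.04] q [ 0.13  0.31  1.36 -0.03  1.49 -0.89]
```

View pics/side20.png

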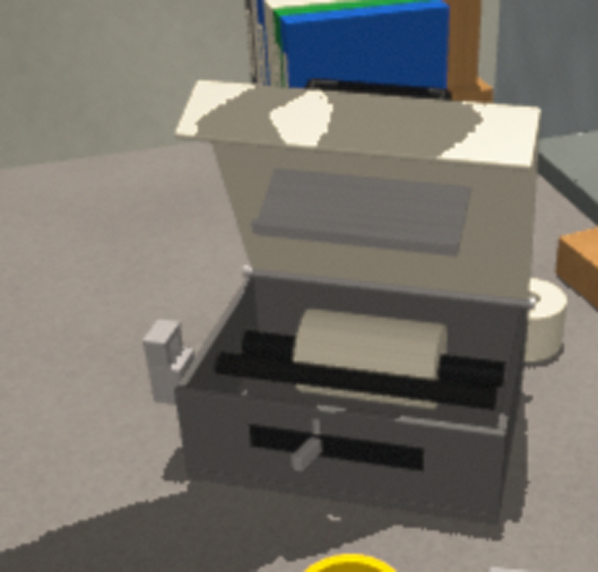

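Run:
```python
from cell import *
from h import *
import cv2
from scipy.optimize import least_squares
c=read_camera("side")
def proj(X):
    x=c["R"]@X+c["t"]; return np.array([c["fx"]*x[0]/x[2]+c["cx"],c["fy"]*x[1]/x[2]+c["cy"]])
s2=lambda p:np.array(p)/2.6+[170,60]
def lidp(u,y,z,th): return np.array([100-(u*np.cos(th)-z*np.sin(th)),y,100+u*np.sin(th)+z*np.cos(th)])
L=[((178,135),(240,138,-50)),((534,163),(240,-138,-50)),((197,80),(240,138,12)),((540,106),(240,-138,12))]
for k in (1,3):
  r=least_squares(lambda v:np.concatenate([proj(W(lidp(*X,v[0])+([v[1],v[2],0] if k==3 else [0,0,0])))-s2(p) for p,X in L]),[1.1]+[0]*(k-1)); print("lid",r.x,r.fun.round(1))
cv2.imwrite("pics/top20.png",read_camera("top")["img"][:,:,::-1])
```

```text
lid [1.17839305] [-2.3 -0.7 -1.6  0.6 -0.7 -0.9 -0.2 -0.6]
lid [ 1.16230867  6.66580601 -1.66155697] [-0.7 -0.2 -0.6  1.1  0.7 -0.8  0.7 -0.4]
```

View pics/top20.png

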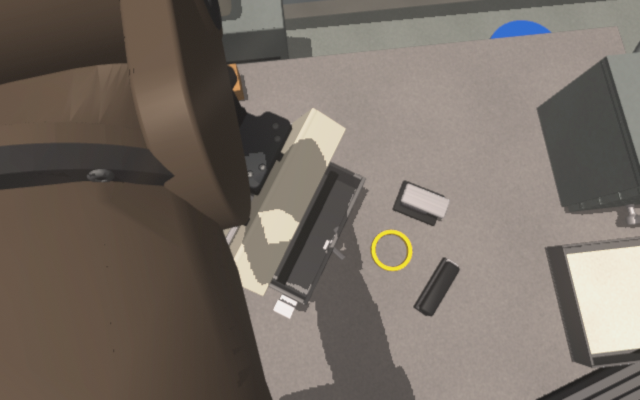

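Emit:
play_rows(
  moves=[
    [0, 0, -0.02, 0, 0, 0, 27],
    [0, 0, 0, 0, 0, 0, 27],
    [0, 0, 0, 0, 0, 0, 27],
    [0, 0, 0, 0, 0, 0, 27],
    [0, 0, 0, 0, 0, 0, 27],
    [0, 0, 0, 0, 0, 0, 27],
  ],
)

```text
t: 21.65
eef_pos: [567.8, 133.2, 430.9]
tcp_rot: [-3.105, 0.003, 2.59]
ft_force: [0.1, 0.8, -0.3]
opening: 0.272
```

```bash
python3 look.py 21
python3 - <<'E'
import cv2,numpy as np
d=cv2.absdiff(cv2.imread("pics/side20.png"),cv2.imread("pics/side21.png"))[70:300]; print(d.mean(),d.max())
from cell import *
print(state()["qvel"].round(3),job_done())
E
```

```text
t21.65 P [ 72.5   3.4 430.9] F(P) [ 0.7  0.3 -0.3] open0.27 z(P) [-0.04 -0.   -1.  ] y(P) [ 1.    0.   -0.04] q [ 0.13  0.31  1.32 -0.03  1.53 -0.89]
1.279625321118705 112
the job is handed in; nothing more can be done
[ 0.    -0.003 -0.003 -0.     0.002  0.   ] None
```

View pics/side21.png

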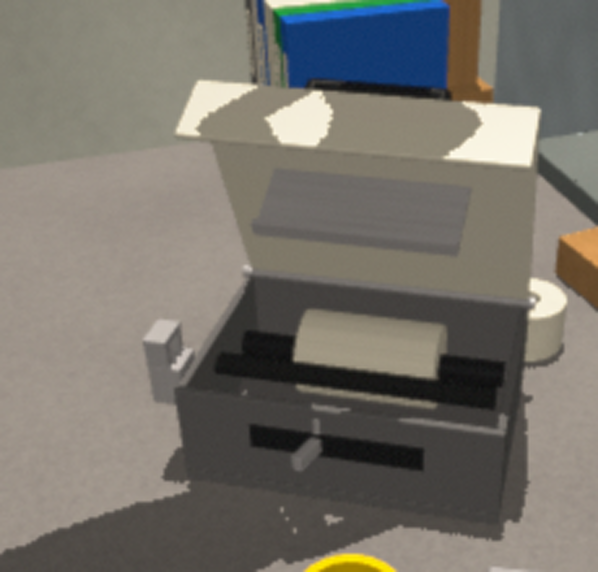

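The cover is open and standing by itself, and the job was handed in at about 21.7 s.

I drew the bolt until the push force rose to about 15 N, which I took as its end stop. Next I raised the cover by its handle to about 0.25 rad. I found the catch tip near y = +8 mm and pushed it about 17 mm to its stop with roughly 12 N. Then I gripped the handle again and swung the cover up.

**Last checks:**
- **Cover:** it stands at about 1.16 to 1.18 rad by the camera fit. It looked the same 0.75 s after the first picture, with only the arm's shadow changed.
- **Robot:** the gripper was well clear of the cover, with under 1 N on the wrist.
- **Other things on the desk:** the stapler, tape and punch were in their original places in the last top view. The mug and glue bottle were hidden by the arm or cover, and the spare roll showed only in the side view, so I did not check those three at the end.
- **Bolt:** it could not be seen behind the raised cover at the end. It was drawn when last seen.

**Disagreements:** my first camera fit of the printer was about 3 mm off along its x axis. I corrected it from the handle grasp. The bar also slipped about 7 mm in the grip during the swing, which did no harm.

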